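# Trial-fit a lock plunger in its housing and pin it

## Robot

A 6-joint arm with a two-finger parallel gripper is mounted at the origin on a cart in front of the work surface, level with it; the furniture and walls round the work are solid. World frame = base frame: x ahead of the robot, y to its left, z up, the work surface at z = 0. Lengths are in m, angles in degrees, forces in N, time in s.
With the tool pointing down it reaches from about 0.4 to 0.825 m from the base axis. Payload 7 kg.
Tool frame: the origin (TCP) lies on the centre line of the jaws, within the pads' length; the fingertips stand 17 mm ahead of it and the grasp point (between the pads) lies 2 mm behind it; y points along the fingers, z is the direction in which the jaws open and shut, and the axes are right-handed (so a half turn about y gives the same grasp; the last joint's range is limited). The gripper opens to 88 mm and grips with 3 to 60 N. Pads are 19 mm wide; open, the fingers measure 130 mm over their backs; the gripper's body (78 mm by 193 mm) begins 47 mm behind the grasp point.
Start: joints at [-56.717, 20.546, 0.682, 0, -70.136, -16.507], TCP at [0.195, -0.646, 0.244] pointing down, gripper open.
Joint ranges: [-176.03, 176.03], [-82.01, 121.73], [-58.28, 71.71], [-173.87, 95.51], [-174.79, -0.11], [-173.66, 173.66]. Speed limits (degrees/s): [136.94, 136.94, 172.46, 180, 180, 180].

## Interface

Orientations are given as [roll, pitch, yaw] about the fixed x, y, z axes, in that order (R = Rz(yaw) Ry(pitch) Rx(roll)).
In Python, from plant import r, capture, camera_info gives the robot as it stands. The module is installed in compiled form; this text tells all that it offers.
- The arm moves only by the tool apply_moves, never from a script. Its argument "deltas" is a list of rows, each an object of numbers: "tx", "ty", "tz": the shift along the tool's x, y, z in m; "turn": the turn about the tool's y in rad; "gripper": the finger opening in m, from 0 to 0.0876. A call has 1 to 5 rows; each row is the pose to reach, as a shift and turn from the pose commanded when the call began, along the tool's axes at that moment; what a row does not reach only later rows make up. A row lasts 1/10 s, in which the tool goes at most 50 mm and 8.59 degrees, less where a joint would pass 70% of its speed; a pose out of reach is approached as far as the arm can. A call with a gripper value outside its range is refused whole. The fingers move at their own pace and stop on an object; "newtons" is the grip in N (left out, the last holds). Time passes only in rows, so rows that repeat a pose let the fingers close. It gives the time, the measured TCP pose, the force and the opening at its end, in the units of the state.
- r.get_state(): the state, without advancing time (a new reading comes with each control period).
- capture(name): name is "scene" or "side" or "wrist"; returns (picture, depth): 420x560x3 uint8, red, green, blue; 420x560 float32, m along the optical axis (not along the pixel's ray), 0 where there is no reading.
- camera_info(name): a dict with "K" (3x3 intrinsics, pixels), "eye" and "orientation" of the camera in the world; the wrist camera has in their place "tool_from_camera" (4x4, takes a point from camera to tool coordinates, whose origin is the TCP and whose axes are the tool frame's). Camera axes: x right, y up, looking along -z (the intrinsics and any distortion apply to the point x, -y, -z); pixel columns grow to the right and rows downward; lengths in m; the calibration is good to about 2 mm. A picture is of the moment at which its call begins: read the wrist's pose just before it. camera_info takes no time and is no camera call.
- r.close_job(): hands the job in, once; it reports no verdict.
The state is a dict: "time_s": time; "joints": joint angles; "qd": joint speeds; "joint_torque": joint torques, N m; "tcp_pos": TCP position; "eef_rot": TCP orientation; "contact_force": force on the tool from outside, world axes, zero at the start; "moment": the same for the moment, N m; "gripper_width": finger opening in m.
Only numpy, scipy, OpenCV 4.12 (cv2) and the standard library are available. Lean on these libraries where they do the work, as an engineer would, in place of code of your own. Each camera call takes 0.05 s, during which the arm holds its last target.

## Task

Trial-fit the lock plunger: lift the long grooved steel plunger out of its vee cradle and slide it, grooved end first, partway into the bore of the housing; let go there, shift back towards its tail and push it fully home against the bottom of the bore. Then pluck the locking pin (the one with a collar and a knob) from the pocket tray and seat it fully in the hole on top of the housing, where it drops into the plunger's groove. Do not drop the plunger, leave the plain dowels and the bottles and gauges round about as they stand, and do not touch the dial indicator stand.

Things in the scene. Friction and masses are not known exactly. Their poses are not given: they have to be found in the camera images.
- plunger: Loose steel rod, 22 mm diameter, 150 mm long, 0.22 to 0.42 kg, level in the vee cradle. Origin on its axis at half length (centre of mass 5 mm nearer the tail); x axis along it towards the nose, the grooved end. Nose tapers over 7 mm to 13 mm diameter; a groove of 10 mm neck diameter lies 24 to 36 mm behind its tip. Tail end flat, with a dark tapped hole.
- plunger_nose (a point): Centre of the plunger's nose tip, 75 mm from its origin along +x.
- plunger_tail (a point): Centre of the plunger's flat tail face, 75 mm from its origin along -x.
- cradle: Fixed cradle under the plunger: plate 104 x 60 x 8 mm, two white vee rests 12 mm thick at x = -36 and +36 mm, 43 mm high, +-23 mm in y. Origin under the plate's centre on the table; x axis along the vees and the plunger, which lies with its middle 7 to 17 mm off the cradle's centre towards +x, axis 42 mm above the table. The 60 mm between the rests are free to grip from above.
- housing: Fixed aluminium block 160 mm long (x), 64 wide (y), 70 high, on a dark sole plate 160 x 104 x 14 mm with screw heads to 22 mm high. Origin under its centre on the table; x axis along the bore, inwards. Blind bore 23.5 mm in diameter, 144 deep, axis 42 mm above the table. The plunger slides freely, stays if let go partway (tail droops up to 4 mm) and stands 6 mm proud when home.
- bore_mouth (a point): Centre of the bore's mouth, in the housing's -x end face, 42 mm above the table; same axes as the housing. Plunger home: nose tip at +144 mm in x.
- pin_hole (a point): Centre of the 11 mm round hole in the housing's top face, 70 mm above the table, 114 mm along x from the bore mouth; the hole runs straight down into the bore. Same axes as the housing. The plunger's groove lies under it only when the plunger is fully home; a few mm short of home the plunger blocks the pin about 4 mm above its seat.
- pin_tray: Fixed grey pocket tray 92 x 92 x 27 mm, origin under its centre. Four pockets at x, y = +-22 mm, 11 mm in diameter, 22.5 mm deep; three are filled, which pin is in which varies.
- lock_pin: The locking pin, loose, standing upright in a pocket: shank 9 mm diameter, 22 mm long with a tapered tip, collar 20 mm diameter and 4 mm thick, above it a knob 14 mm diameter that reaches 27.5 mm above the collar's underside. Origin at the centre of the collar's underside, z up; in the tray the collar lies on the tray's top face. Grip the knob.
- dowel_1: A plain steel dowel without collar or knob, 9 mm diameter, standing upright in a pocket and 22 mm above the tray's top. Origin on its axis, level with the tray's top face. Stays where it is.
- dowel_2: As dowel_1.
- ipa_dispenser: Loose white solvent dispenser bottle, 66 mm diameter, 143 mm high; origin under its centre. Stays where it is.
- needle_oiler: Loose small clear oiler with a red cap, 27 mm diameter, 102 mm high; origin under its centre. Stays where it is.
- ring_gauge: Loose steel ring gauge lying flat, 64 mm diameter, 20 mm high; origin under its centre. Stays where it is.
- indicator_stand: Fixed dial indicator on a magnetic stand at the front of the table, always in the same place: it fills x 0.345 to 0.465, y -0.145 to 0.025 and is 175 mm high. Must not be touched.

How it is judged:
By the outcome, as a careful person would: the job done as asked, in the order asked, and still so for the second after the job is handed in, with the robot touching nothing.
It also fails if it takes over 72 s, if anything falls off the work surface, if the arm or the gripper's body presses on something with over 40 N, if the wrist force passes 120 N, or if a joint passes its speed limit or range.

## Working session

There is one attempt and no reset: what is moved stays moved. The work goes in short steps, Python scripts to look and compute and a tool call to move; the robot and the scene stay as the last step left them, time stands still between calls to the robot, and variables do not carry over. Pictures are saved under pics/ and viewed, and the job is handed in when it is done.

Besides the shell and the picture viewer there is one more tool, called after ">>>" by a JSON object that holds its "fn" and its "kwargs". apply_moves: Moves the arm, as the interface text tells. Its arguments: {"type":"object","properties":{"deltas":{"type":"array","items":{"type":"object","properties":{"tx":{"type":"number"},"ty":{"type":"number"},"tz":{"type":"number"},"turn":{"type":"number"},"gripper":{"type":"number"}}}},"newtons":{"type":"number"}},"required":["deltas"]}

```bash
mkdir -p pics; cat > h.py <<'E'
import numpy as np, cv2
from scipy.spatial.transform import Rotation as Ro
from plant import r, capture, camera_info
def Rm(e): return Ro.from_euler('xyz',e,degrees=True).as_matrix()
def save(name,im): cv2.imwrite('pics/'+name+'.png',im[:,:,::-1])
def campose(name,st=None):
    ci=camera_info(name)
    if name=='wrist':
        T=np.array(ci['tool_from_camera']);st=st or r.get_state()
        R=Rm(st['eef_rot']);return np.array(ci['K']),R@T[:3,:3],R@T[:3,3]+np.array(st['tcp_pos'])
    o=np.array(ci['orientation']); 
    return np.array(ci['K']),(o if o.shape==(3,3) else Rm(o)),np.array(ci['eye'])
def cloud(d,K,R,t):
    h,w=d.shape;v,u=np.mgrid[:h,:w]
    x=(u-K[0,2])/K[0,0]*d;y=(v-K[1,2])/K[1,1]*d
    P=np.stack([x,-y,-d],-1)
    return P@R.T+t
E
python3 - <<'E'
from h import *
st=r.get_state();print(st)
for n in ['scene','side','wrist']:
    print(n,camera_info(n))
    st=r.get_state() if n=='wrist' else None
    im,d=capture(n);save(n+'0',im);K,R,t=campose(n,st);np.savez(n+'0.npz',im=im,d=d,K=K,R=R,t=t)
E
```

```text
{'time_s': 0.0, 'joints': array([-5.67161363e+01,  2.05917732e+01,  6.31652682e-01, -2.07817854e-02,
       -7.01363053e+01, -1.65063017e+01]), 'qd': array([-0.01332934,  0.02707084,  0.03760395, -0.09522012, -0.03098207,
       -0.04730214]), 'joint_torque': array([-1.72493870e-03, -5.82717276e+01,  2.93054259e+01,  6.99711174e+00,
        6.94550079e-03, -1.78028963e-04]), 'tcp_pos': array([ 0.19467039, -0.64581267,  0.24260067]), 'eef_rot': array([-8.99019971e+01,  8.66846343e-03,  1.67704916e+01]), 'contact_force': array([-0.49861558, -0.96404608,  0.80254784]), 'moment': array([ 0.02258086,  0.04249219, -0.01498277]), 'gripper_width': 0.08730297199056725}
scene {'K': array([[428.19482281,   0.        , 277.97065776],
       [  0.        , 428.19482281, 205.25223146],
       [  0.        ,   0.        ,   1.        ]]), 'eye': array([0.01299928, 0.79849174, 1.05907041]), 'orientation': array([  46.2574347 ,   -0.57309625, -145.68427927])}
side {'K': array([[465.63163338,   0.        , 280.0062027 ],
       [  0.        , 465.63163338, 215.25448934],
       [  0.        ,   0.        ,   1.        ]]), 'eye': array([ 0.81790258, -0.86762824,  0.97399652]), 'orientation': array([43.01814182,  0.5733156 , 16.9145233 ])}
wrist {'K': array([[312.53769685,   0.        , 280.74421851],
       [  0.        , 312.53769685, 207.77853151],
       [  0.        ,   0.        ,   1.        ]]), 'tool_from_camera': array([[ 7.68380232e-04, -9.66778689e-01, -2.55613726e-01,
        -6.82848347e-02],
       [-8.45179660e-04,  2.55613082e-01, -9.66778795e-01,
        -1.41640064e-01],
       [ 9.99999348e-01,  9.58893236e-04, -6.20693644e-04,
        -6.61413201e-04],
       [ 0.00000000e+00,  0.00000000e+00,  0.00000000e+00,
         1.00000000e+00]])}
```

View pics/scene0.png

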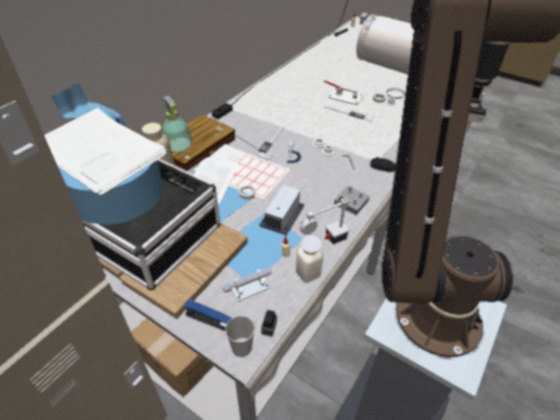

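View pics/side0.png

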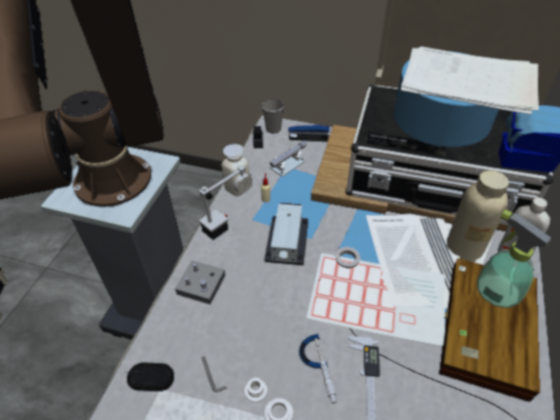

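View pics/wrist0.png

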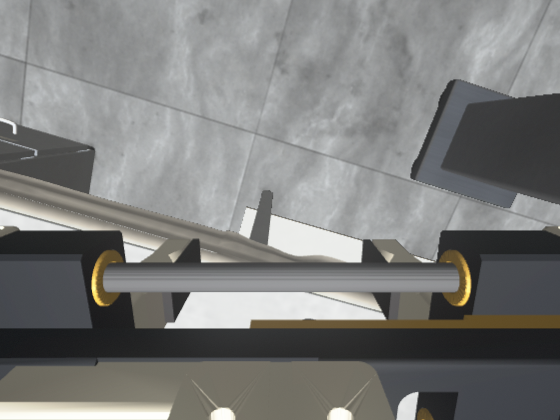

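```bash
python3 - <<'E'
from h import *
for n,boxes in [('scene',[(200,180,390,320)]),('side',[(160,120,350,310)])]:
    f=np.load(n+'0.npz');im=f['im']
    for b in boxes:
        c=im[b[1]:b[3],b[0]:b[2]];c=cv2.resize(c,None,fx=3,fy=3,interpolation=cv2.INTER_CUBIC);save(n+'0z',c)
    P=cloud(f['d'],f['K'],f['R'],f['t'])
    pts={'scene':[(268,250),(282,195),(350,198),(235,288),(262,276)],'side':[(289,215),(270,215),(200,280),(276,160),(300,150),(330,240)]}[n]
    for u,v in pts: print(n,(u,v),P[v,u].round(4))
E
```

```text
scene (268, 250) [ 5.37e-01  6.91e-02 -2.00e-04]
scene (282, 195) [ 0.6049 -0.1108  0.0698]
scene (350, 198) [ 0.4235 -0.2761  0.0265]
scene (235, 288) [0.5253 0.2529 0.0144]
scene (262, 276) [0.4722 0.1905 0.0442]
side (289, 215) [ 0.5833 -0.0445  0.0577]
side (270, 215) [ 5.164e-01 -8.200e-03  2.000e-04]
side (200, 280) [ 0.4252 -0.2886  0.0253]
side (276, 160) [0.4791 0.1726 0.0494]
side (300, 150) [ 5.217e-01  2.990e-01 -4.000e-04]
side (330, 240) [ 7.015e-01 -5.070e-02  1.000e-04]
```

View pics/scene0z.png

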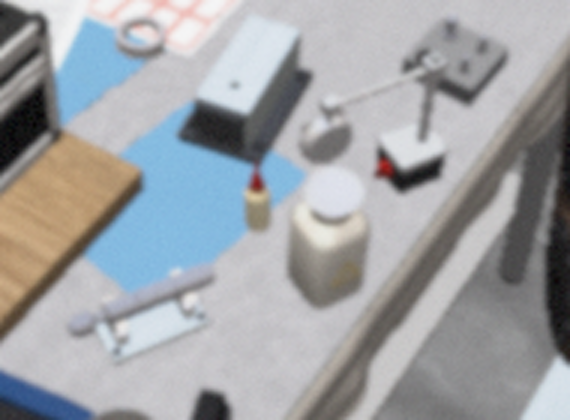

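View pics/side0z.png

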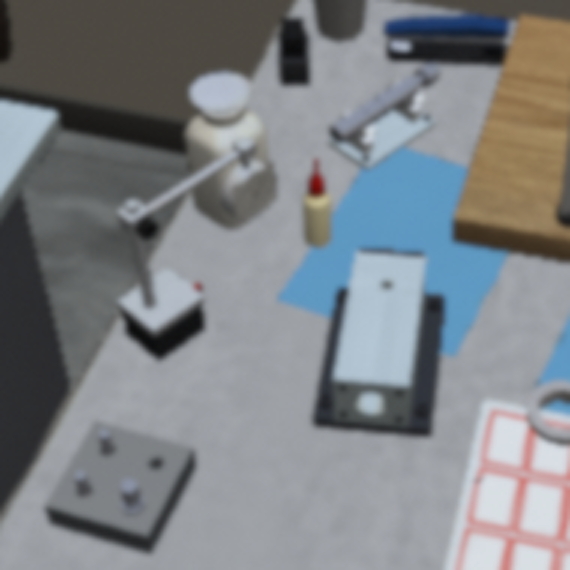

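```bash
python3 - <<'E'
from h import *
cl=[]
for n in ['scene','side']:
    f=np.load(n+'0.npz');P=cloud(f['d'],f['K'],f['R'],f['t']).reshape(-1,3);P=P[(f['d']>0).ravel()];cl.append(P)
def sel(P,x0,x1,y0,y1,z0,z1):
    return P[(P[:,0]>x0)&(P[:,0]<x1)&(P[:,1]>y0)&(P[:,1]<y1)&(P[:,2]>z0)&(P[:,2]<z1)]
for P,n in zip(cl,['scene','side']):
    for nm,b in [('housing top',(.5,.72,-.25,.1,.063,.077)),('tray',(.34,.5,-.38,-.18,.02,.032)),('plunger',(.4,.68,.1,.35,.046,.06))]:
        Q=sel(P,*b)
        print(n,nm,len(Q),Q.mean(0).round(4) if len(Q) else '')
        if len(Q)>10:
            rr=cv2.minAreaRect((Q[:,:2]*1000).astype(np.float32));print(rr)
            w,v=np.linalg.eigh(np.cov(Q[:,:2].T));print('axis',np.degrees(np.arctan2(v[1,1],v[0,1])))
    Q=sel(P,.3,.75,-.4,.4,.05,.3)
E
```

```text
scene housing top 657 [ 0.5865 -0.0791  0.0684]
((606.389892578125, -26.165130615234375), (297.3359069824219, 128.77288818359375), 73.3384780883789)
axis 98.3758757751608
scene tray 371 [ 0.4161 -0.2822  0.0257]
((420.9868469238281, -282.4561462402344), (99.76005554199219, 92.95765686035156), 88.45417785644531)
axis 148.86313089243484
scene plunger 265 [0.4967 0.2219 0.0503]
((479.3412780761719, 192.01947021484375), (232.1472625732422, 31.6380558013916), 56.99018096923828)
axis 59.632538070768284
side housing top 1141 [ 0.5935 -0.0922  0.0689]
((613.7866821289062, -24.734115600585938), (299.5180969238281, 125.24382781982422), 71.76402282714844)
axis 93.84180684909433
side tray 1091 [ 0.4255 -0.2877  0.0258]
((423.99951171875, -284.9999694824219), (96.29899597167969, 95.37223052978516), 87.6753921508789)
axis 65.91533209298868
side plunger 180 [0.5044 0.2153 0.0501]
((491.6158447265625, 263.8863830566406), (112.9507827758789, 209.22389221191406), 16.799591064453125)
axis 64.78588044670714
```

```bash
cat >> h.py <<'E'
def go(p,yaw,st=None):
    st=st or r.get_state();R=Rm(st['eef_rot']);d=R.T@(np.array(p)-st['tcp_pos'])
    Rt=Rm([-90,0,yaw]);rv=Ro.from_matrix(R.T@Rt).as_rotvec()
    print('now',np.round(st['tcp_pos'],4),np.round(st['eef_rot'],2),'F',np.round(st['contact_force'],1),'w',round(st['gripper_width'],4),'t',round(st['time_s'],2))
    print('shift',d.round(4),'rot',rv.round(4),'rows',np.linalg.norm(d)/.05,np.degrees(np.linalg.norm(rv))/8.59)
E
python3 -c "
from h import *
go([.5,-.13,.34],90)"
```

```text
now [ 0.1947 -0.646   0.2428] [-8.993e+01  1.000e-02  1.677e+01] F [ 0.5  0.5 -1.1] w 0.0877 t 0.15
shift [ 0.4412 -0.0967  0.4061] rot [-1.1000e-03 -1.2781e+00  7.0000e-04] rows 12.146778689812093 8.524968353355398
```

>>> {"fn": "apply_moves", "kwargs": {"deltas": [{"tx":0.037,"ty":-0.03,"tz":0.02,"turn":-0.13},{"tx":0.073,"ty":-0.05,"tz":0.045,"turn":-0.26},{"tx":0.11,"ty":-0.06,"tz":0.08,"turn":-0.39},{"tx":0.145,"ty":-0.07,"tz":0.115,"turn":-0.52},{"tx":0.18,"ty":-0.08,"tz":0.15,"turn":-0.65}]}}

```text
invalid input at $.deltas[0]: expected keys tx, ty, tz, turn, gripper
```

```bash
python3 -c "
from h import *
go([.5,-.13,.34],90)"
```

```text
now [ 0.1947 -0.646   0.2428] [-8.993e+01  1.000e-02  1.677e+01] F [ 0.5  0.5 -1.1] w 0.0877 t 0.15
shift [ 0.4412 -0.0967  0.4061] rot [-1.1000e-03 -1.2781e+00  7.0000e-04] rows 12.146778689812093 8.524968353355398
```

All keys are needed.

>>> {"fn": "apply_moves", "kwargs": {"deltas": [{"tx":0.037,"ty":-0.03,"tz":0.02,"turn":-0.13,"gripper":0.087},{"tx":0.073,"ty":-0.05,"tz":0.045,"turn":-0.26,"gripper":0.087},{"tx":0.11,"ty":-0.06,"tz":0.08,"turn":-0.39,"gripper":0.087},{"tx":0.145,"ty":-0.07,"tz":0.115,"turn":-0.52,"gripper":0.087},{"tx":0.18,"ty":-0.08,"tz":0.15,"turn":-0.65,"gripper":0.087}]}}

```text
time_s: 0.65
tcp_pos: [0.323, -0.4514, 0.3231]
eef_rot: [-90.0, -0.0, 54.3]
contact_force: [1.4, -0.2, -0.3]
gripper_width: 0.0872
```

```bash
python3 -c "
from h import *
go([.5,-.13,.34],90)"
```

```text
now [ 0.323  -0.4514  0.3231] [-8.998e+01 -1.000e-02  5.431e+01] F [ 1.4 -0.2 -0.3] w 0.0872 t 0.65
shift [ 0.3643 -0.0168  0.0438] rot [-3.00e-04 -6.23e-01  3.00e-04] rows 7.346121379991974 4.155285783584883
```

>>> {"fn": "apply_moves", "kwargs": {"deltas": [{"tx":0.049,"ty":-0.003,"tz":0.006,"turn":-0.13,"gripper":0.087},{"tx":0.098,"ty":-0.006,"tz":0.012,"turn":-0.26,"gripper":0.087},{"tx":0.147,"ty":-0.01,"tz":0.018,"turn":-0.39,"gripper":0.087},{"tx":0.195,"ty":-0.015,"tz":0.025,"turn":-0.52,"gripper":0.087},{"tx":0.24,"ty":-0.017,"tz":0.03,"turn":-0.623,"gripper":0.087}]}}

```text
time_s: 1.15
tcp_pos: [0.4397, -0.2393, 0.3406]
eef_rot: [-90.1, 0.0, 90.0]
contact_force: [1.5, -0.7, -0.3]
gripper_width: 0.0874
```

```bash
python3 -c "
from h import *
go([.52,-.14,.34],90)"
```

```text
now [ 0.4397 -0.2393  0.3406] [-9.006e+01  1.000e-02  9.003e+01] F [ 1.5 -0.7 -0.3] w 0.0874 t 1.15
shift [ 0.0993  0.0007 -0.0803] rot [ 0.001   0.0006 -0.0001] rows 2.553882726611109 0.007919303637596749
```

>>> {"fn": "apply_moves", "kwargs": {"deltas": [{"tx":0.035,"ty":0,"tz":-0.03,"turn":0,"gripper":0.087},{"tx":0.07,"ty":0,"tz":-0.06,"turn":0,"gripper":0.087},{"tx":0.1,"ty":0,"tz":-0.08,"turn":0,"gripper":0.087},{"tx":0.1,"ty":0,"tz":-0.08,"turn":0,"gripper":0.087}]}}

```text
time_s: 1.55
tcp_pos: [0.5216, -0.1386, 0.339]
eef_rot: [-89.9, -0.0, 89.9]
contact_force: [0.9, -0.2, -0.9]
gripper_width: 0.0874
```

```bash
cat > cap.py <<'E'
from h import *
import sys
n=sys.argv[1];st=r.get_state();im,d=capture('wrist');save(n,im);K,R,t=campose('wrist',st);np.savez(n+'.npz',im=im,d=d,K=K,R=R,t=t);print(st['tcp_pos'],st['eef_rot'],st['joints'].round(1),st['time_s'])
E
python3 cap.py w1
```

```text
[ 0.52160742 -0.13863556  0.3390104 ] [-8.99338153e+01 -2.27442578e-02  8.99108862e+01] [  5.9   4.9  -7.3  -0.  -77.9  -6. ] 1.55
```

View pics/w1.png

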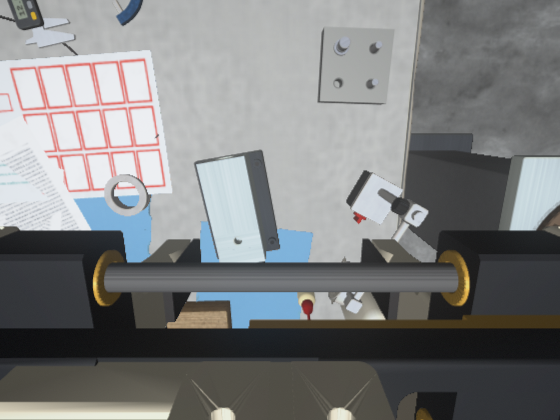

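```bash
python3 - <<'E'
from h import *
f=np.load('w1.npz');P=cloud(f['d'],f['K'],f['R'],f['t']);im=f['im']
def rect(m,name):
    m=m.astype(np.uint8)
    n,l,s,c=cv2.connectedComponentsWithStats(m)
    k=1+np.argmax(s[1:,4]);Q=P[l==k]
    rr=cv2.minAreaRect((Q[:,:2]*1000).astype(np.float32));print(name,len(Q),np.median(Q[:,2]),rr,np.round(cv2.boxPoints(rr),1).tolist());return l==k
u=np.arange(560)[None,:];v=np.arange(420)[:,None]
rect((abs(P[...,2]-.07)<.005)&(v<262)&(u>150)&(u<300)&(v>120),'housing')
rect((abs(P[...,2]-.027)<.004)&(v<130)&(u>300)&(u<410),'tray')
rect((P[...,2]>.05)&(v<130)&(u>300)&(u<410),'pins')
print('table',np.median(P[120:150,250:300,2]), np.median(P[100:140,200:260,2]))
for b,n in [((180,140,290,270),'w1h'),((310,20,400,110),'w1t')]:
    c=im[b[1]:b[3],b[0]:b[2]];save(n,cv2.resize(c,None,fx=5,fy=5,interpolation=cv2.INTER_CUBIC))
E
```

```text
housing 4882 0.07047215471136062 ((589.2130126953125, -89.34744262695312), (64.64257049560547, 151.84616088867188), 9.634513854980469) [[544.5999755859375, -19.899999618530273], [570.0999755859375, -169.60000610351562], [633.7999877929688, -158.8000030517578], [608.4000244140625, -9.100000381469727]]
tray 4722 0.02728668312636534 ((421.2905578613281, -284.28668212890625), (92.32469177246094, 92.61752319335938), 88.01317596435547) [[373.3999938964844, -328.79998779296875], [466.0, -332.0], [469.20001220703125, -239.8000030517578], [376.6000061035156, -236.5]]
pins 118 0.054663936979172545 ((477.54364013671875, -258.2843933105469), (133.99525451660156, 13.325302124023438), 54.37667465209961) [[433.1000061035156, -308.8999938964844], [443.8999938964844, -316.6000061035156], [522.0, -207.6999969482422], [511.20001220703125, -199.89999389648438]]
table -0.000523701714883501 -0.0006456366287818094
```

View pics/w1h.png

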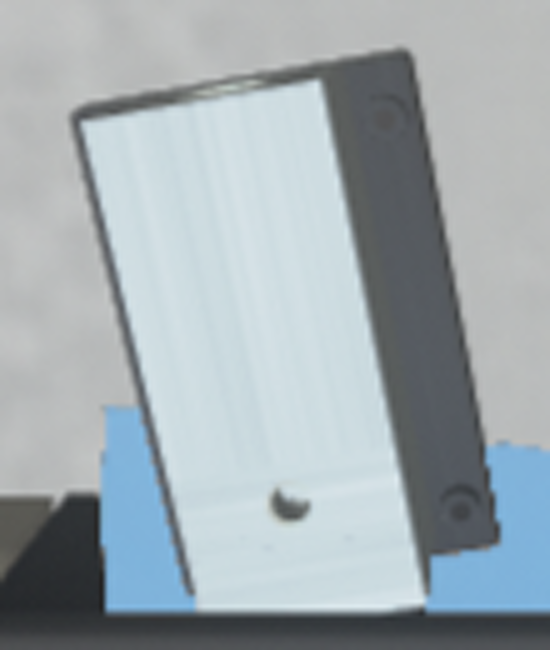

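View pics/w1t.png

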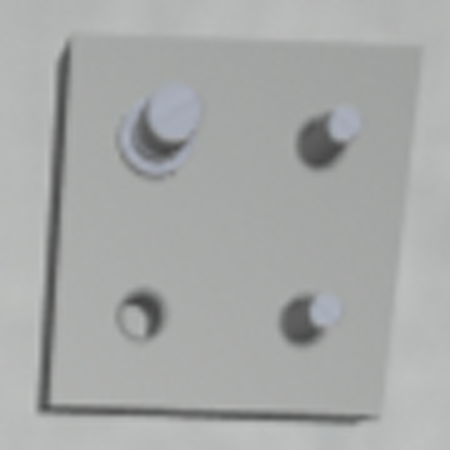

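```bash
python3 - <<'E'
from h import *
f=np.load('w1.npz');K,R,t=f['K'],f['R'],f['t']
def px(u,v,z):
    d=R@np.array([(u-K[0,2])/K[0,0],-(v-K[1,2])/K[1,1],-1]);return t+d*(z-t[2])/d[2]
print('hole',px(238,241,.07)); print('collar',px(310+155/5,20+140/5,.031)); print('knob',px(310+173/5,20+112/5,.0545)); print('pocket',px(310+140/5,20+315/5,.027))
c=np.array([.4213,-.2843]);a=np.radians(-2);
for sx in(-1,1):
  for sy in (-1,1): print(sx,sy,c+.022*(sx*np.array([np.cos(a),np.sin(a)])+sy*np.array([-np.sin(a),np.cos(a)])))
go([.5,.22,.34],60)
E
```

```text
hole [ 0.58176474 -0.05086221  0.07      ]
collar [ 0.44237503 -0.30491668  0.031     ]
knob [ 0.44237876 -0.30613869  0.0545    ]
pocket [ 0.44370118 -0.26248365  0.027     ]
-1 -1 [ 0.39854561 -0.30551881]
-1 1 [ 0.40008119 -0.26154561]
1 -1 [ 0.44251881 -0.30705439]
1 1 [ 0.44405439 -0.26308119]
now [ 0.5205 -0.14    0.3392] [-8.992e+01 -1.000e-02  8.988e+01] F [ 0.  -0.3  0.9] w 0.0872 t 1.6
shift [ 0.3599 -0.0007  0.0213] rot [-1.400e-03  5.216e-01 -2.000e-04] rows 7.211173909704069 3.4788988294830343
```

Pin at about (0.4424, -0.306), consistent. Move to the plunger.

>>> {"fn": "apply_moves", "kwargs": {"deltas": [{"tx":0.045,"ty":0,"tz":0.003,"turn":0.1,"gripper":0.087},{"tx":0.093,"ty":0,"tz":0.006,"turn":0.2,"gripper":0.087},{"tx":0.141,"ty":0,"tz":0.009,"turn":0.3,"gripper":0.087},{"tx":0.19,"ty":0,"tz":0.012,"turn":0.41,"gripper":0.087},{"tx":0.238,"ty":0,"tz":0.015,"turn":0.522,"gripper":0.087}]}}

```text
time_s: 2.1
tcp_pos: [0.5052, 0.0971, 0.3403]
eef_rot: [-90.0, -0.0, 59.5]
contact_force: [1.8, -0.6, 0.4]
gripper_width: 0.0871
```

```bash
python3 -c "
from h import *
go([.5,.22,.34],60)"
```

```text
now [0.5052 0.0971 0.3403] [-9.002e+01 -3.000e-02  5.948e+01] F [ 1.8 -0.6  0.4] w 0.0871 t 2.1
shift [0.1033 0.0004 0.0669] rot [ 0.0003 -0.009   0.0005] rows 2.4607271931995056 0.06035638973140175
```

>>> {"fn": "apply_moves", "kwargs": {"deltas": [{"tx":0.04,"ty":0.02,"tz":0.025,"turn":0,"gripper":0.087},{"tx":0.075,"ty":0.04,"tz":0.05,"turn":0,"gripper":0.087},{"tx":0.103,"ty":0.06,"tz":0.067,"turn":0,"gripper":0.087},{"tx":0.103,"ty":0.06,"tz":0.067,"turn":0,"gripper":0.087}]}}

```text
time_s: 2.5
tcp_pos: [0.4984, 0.2207, 0.2767]
eef_rot: [-89.9, 0.2, 59.9]
contact_force: [-0.2, -1.3, -0.4]
gripper_width: 0.0868
```

```bash
python3 cap.py w2; python3 - <<'E'
from h import *
f=np.load('w2.npz');P=cloud(f['d'],f['K'],f['R'],f['t']);im=f['im']
m=(P[...,2]>.046)&(P[...,2]<.056);m[235:]=0;m[:,:200]=0;m[:,400:]=0
n,l,s,c=cv2.connectedComponentsWithStats(m.astype(np.uint8));k=1+np.argmax(s[1:,4]);Q=P[l==k]
print(s[k],Q.mean(0));rr=cv2.minAreaRect((Q[:,:2]*1000).astype(np.float32));print(rr,cv2.boxPoints(rr))
E
```

```text
[0.49836704 0.22070655 0.27666691] [-89.86415493   0.24241843  59.9241104 ] [ 44.4   7.3 -12.6  -0.1 -70.4 -74.5] 2.5
[ 268  125   22  110 1761] [0.49533603 0.21032252 0.05128185]
((498.72216796875, 216.34422302246094), (132.3831787109375, 21.328149795532227), 61.86426544189453) [[458.1048  163.00308]
 [476.91266 152.94553]
 [539.33954 269.68536]
 [520.5317  279.74292]]
```

View pics/w2.png

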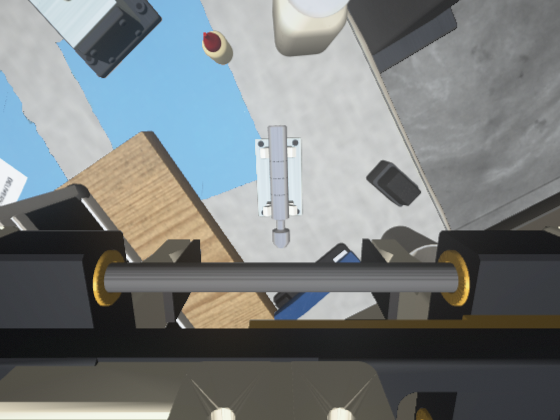

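```bash
python3 - <<'E'
from h import *
f=np.load('w2.npz');K,R,t=f['K'],f['R'],f['t'];im=f['im']
b=(240,110,320,260);c=im[b[1]:b[3],b[0]:b[2]];save('w2z',cv2.resize(c,None,fx=4,fy=4,interpolation=cv2.INTER_CUBIC))
P=cloud(f['d'],K,R,t)
m=(abs(P[...,2]-.008)<.003);m[240:]=0;m[:,:240]=0;m[:,320:]=0
n,l,s,cc=cv2.connectedComponentsWithStats(m.astype(np.uint8));
Q=P[m];rr=cv2.minAreaRect((Q[:,:2]*1000).astype(np.float32));print(rr)
for Pp in [(.4675,.158,.042),(.5382,.2903,.042),(.4675,.158,.053)]:
    q=R.T@(np.array(Pp)-t);print(K[0,0]*q[0]/-q[2]+K[0,2],K[1,1]*-q[1]/-q[2]+K[1,2])
E
```

```text
((466.8805847167969, 154.9558563232422), (246.3549041748047, 87.33846282958984), 54.981632232666016)
276.63132906454035 125.03553657890184
281.0915726108964 245.6543641613208
276.53288015196347 124.99399202511627
```

View pics/w2z.png

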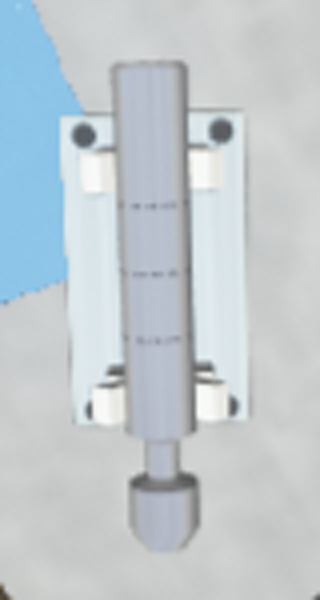

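```bash
python3 - <<'E'
from h import *
f=np.load('w2.npz');K,R,t=f['K'],f['R'],f['t']
def px(u,v,z):
    d=R@np.array([(u-K[0,2])/K[0,0],-(v-K[1,2])/K[1,1],-1]);return t+d*(z-t[2])/d[2]
A=px(240+151/4,110+113/4,.008);B=px(240+162/4,110+421/4,.008);c=(A+B)/2
print(A,B,np.linalg.norm(A-B),c,np.degrees(np.arctan2(*(B-A)[1::-1])))
u=np.array([.4716,.8818]);p=np.array([.5029,.2241])
print('along',u@(p-c[:2]),'perp',np.array([-u[1],u[0]])@(p-c[:2]))
for off in(-13,-12):
    g=c[:2]+u*off/1000; print(off,g,'plunger s',u@(g-p))
g=p+u*-.0235
print(g)
go([*g,.15],61.86);go([*g,.044],61.86)
E
```

```text
[0.47475802 0.17257784 0.008     ] [0.52328051 0.26320618 0.008     ] 0.10280043522082855 [0.49901926 0.21789201 0.008     ] 61.835365373556876
along 0.00730436176246774 perp -0.0004943435382958193
-13 [0.49288846 0.20642861] plunger s -0.020304073162467746
-12 [0.49336006 0.20731041] plunger s -0.019304095362467726
[0.4918174 0.2033777]
now [0.499  0.2194 0.2783] [-89.93   0.18  59.9 ] F [0.7 0.1 0.1] w 0.0871 t 2.55
shift [-0.017   0.1283 -0.002 ] rot [-0.0013 -0.0341 -0.0032] rows 2.5890028851649607 0.22892664705591173
now [0.499  0.2194 0.2783] [-89.93   0.18  59.9 ] F [0.7 0.1 0.1] w 0.0871 t 2.55
shift [-0.0167  0.2343 -0.0021] rot [-0.0013 -0.0341 -0.0032] rows 4.698234779061527 0.22892664705591173
```

>>> {"fn": "apply_moves", "kwargs": {"deltas": [{"tx":-0.006,"ty":0.04,"tz":-0.001,"turn":-0.015,"gripper":0.08},{"tx":-0.012,"ty":0.08,"tz":-0.002,"turn":-0.034,"gripper":0.07},{"tx":-0.0155,"ty":0.12,"tz":-0.002,"turn":-0.034,"gripper":0.06},{"tx":-0.0155,"ty":0.128,"tz":-0.002,"turn":-0.034,"gripper":0.06},{"tx":-0.0155,"ty":0.128,"tz":-0.002,"turn":-0.034,"gripper":0.06}]}}

```text
time_s: 3.05
tcp_pos: [0.494, 0.2034, 0.1521]
eef_rot: [-90.0, 0.1, 61.7]
contact_force: [-0.3, -0.5, 0.5]
gripper_width: 0.0609
```

```bash
python3 cap.py w3; python3 -c "
from h import *
go([.4924,.2055,.040],61.85)"
```

```text
[0.49396541 0.20342014 0.15209264] [-89.99620627   0.09900713  61.69325863] [ 43.4  12.  -24.2   0.  -53.8 -71.8] 3.05
now [0.4949 0.2043 0.1535] [-9.006e+01 -4.000e-02  6.172e+01] F [-0.1  0.2  1. ] w 0.0604 t 3.1
shift [-0.0002  0.1135  0.0029] rot [ 0.0011 -0.0023  0.0008] rows 2.2709356931875933 0.017682705299532527
```

View pics/w3.png

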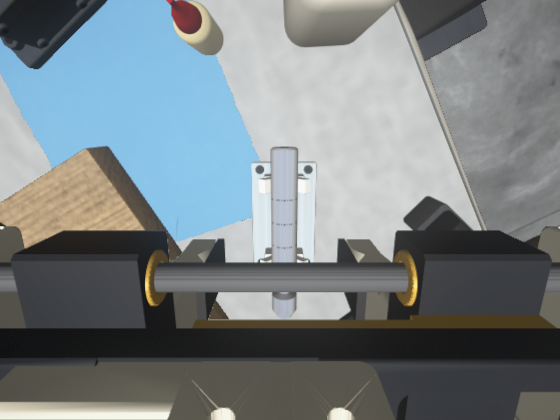

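```bash
python3 - <<'E'
from h import *
f=np.load('w3.npz');P=cloud(f['d'],f['K'],f['R'],f['t'])
T=np.array([.49396541,.20342014,.15209264]);Rt=Rm([-90,0.,61.7])
m=(P[...,2]>.046)&(P[...,2]<.056);m[232:]=0;m[:,:260]=0;m[:,:]&=(np.arange(560)<310)
Q=P[m];q=(Q-T)@Rt
for lo,hi in [(0.0,.02),(-.02,0),(-.04,-.02),(-.06,-.04)]:
    s=q[(q[:,0]>lo)&(q[:,0]<hi)];print(lo,len(s),np.percentile(s[:,2],[3,97]) if len(s) else '', s[:,1].min() if len(s) else '')
print(q.min(0),q.max(0))
for k in range(3): st=r.get_state();print(st['tcp_pos'],st['eef_rot'])
E
```

```text
0.0 447 [-0.00777394  0.01197217] 0.09723870108304133
-0.02 626 [-0.00766621  0.01174712] 0.09669597737637067
-0.04 662 [-0.0075368   0.01157581] 0.09684251056286677
-0.06 446 [-0.00737256  0.01140415] 0.09710886888590536
[-0.15293353  0.09618317 -0.00864893] [0.01598722 0.10609216 0.0194838 ]
[0.49487211 0.20432647 0.1535138 ] [-9.00645186e+01 -4.35990418e-02  6.17196083e+01]
[0.49487211 0.20432647 0.1535138 ] [-9.00645186e+01 -4.35990418e-02  6.17196083e+01]
[0.49487211 0.20432647 0.1535138 ] [-9.00645186e+01 -4.35990418e-02  6.17196083e+01]
```

>>> {"fn": "apply_moves", "kwargs": {"deltas": [{"tx":0,"ty":0.035,"tz":0.001,"turn":0,"gripper":0.06},{"tx":0,"ty":0.07,"tz":0.002,"turn":0,"gripper":0.06},{"tx":0,"ty":0.1,"tz":0.002,"turn":0,"gripper":0.06},{"tx":0,"ty":0.1125,"tz":0.002,"turn":0,"gripper":0.06},{"tx":0,"ty":0.1125,"tz":0.002,"turn":0,"gripper":0.06}]}}

```text
time_s: 3.6
tcp_pos: [0.4925, 0.2058, 0.0397]
eef_rot: [-90.0, 0.0, 61.8]
contact_force: [0.1, 0.1, 0.1]
gripper_width: 0.0601
```

```bash
python3 cap.py w4; python3 -c "
from h import *
go([.4924,.2055,.040],61.85)"
```

```text
[0.49249877 0.20576487 0.03970622] [-9.00036848e+01  3.18804238e-02  6.17584145e+01] [ 43.7  20.3 -31.1   0.  -38.6 -72. ] 3.6
now [0.4931 0.2063 0.0408] [-9.005e+01 -6.000e-02  6.178e+01] F [-0.1  1.2  0.6] w 0.0599 t 3.65
shift [-0.001   0.0008  0.0002] rot [ 0.0008 -0.0013  0.0011] rows 0.025441464940668825 0.012344705434301467
```

View pics/w4.png

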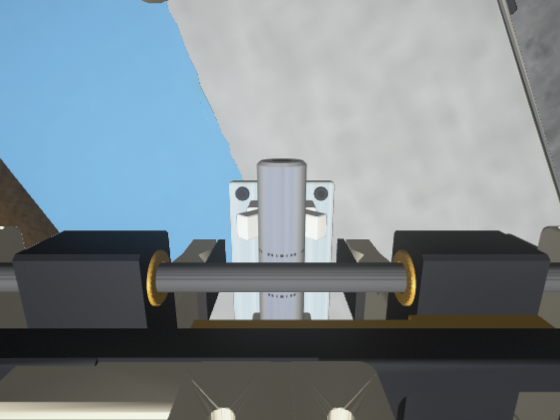

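>>> {"fn": "apply_moves", "kwargs": {"deltas": [{"tx":0,"ty":0,"tz":0,"turn":0,"gripper":0.04},{"tx":0,"ty":0,"tz":0,"turn":0,"gripper":0.026},{"tx":0,"ty":0,"tz":0,"turn":0,"gripper":0.018},{"tx":0,"ty":0,"tz":0,"turn":0,"gripper":0.01},{"tx":0,"ty":0,"tz":0,"turn":0,"gripper":0.01}], "newtons": 55}}

```text
time_s: 4.15
tcp_pos: [0.4921, 0.2057, 0.0398]
eef_rot: [-90.0, -0.0, 61.8]
contact_force: [-0.3, -0.1, -0.6]
gripper_width: 0.0259
```

>>> {"fn": "apply_moves", "kwargs": {"deltas": [{"tx":0,"ty":0,"tz":0,"turn":0,"gripper":0.01},{"tx":0,"ty":-0.002,"tz":0,"turn":0,"gripper":0.01},{"tx":0,"ty":-0.006,"tz":0,"turn":0,"gripper":0.01},{"tx":0,"ty":-0.012,"tz":0,"turn":0,"gripper":0.01},{"tx":0,"ty":-0.02,"tz":0,"turn":0,"gripper":0.01}], "newtons": 55}}

```text
time_s: 4.65
tcp_pos: [0.4916, 0.2053, 0.0596]
eef_rot: [-90.0, 0.1, 61.7]
contact_force: [0.3, 0.0, -3.5]
gripper_width: 0.0206
```

```bash
python3 -c "
from h import *
go([.4924,.2055,.34],61.85)"
```

```text
now [0.4916 0.2053 0.0596] [-8.997e+01  6.000e-02  6.175e+01] F [ 0.3  0.  -3.5] w 0.0206 t 4.65
shift [ 2.000e-04 -2.804e-01 -5.000e-04] rot [-0.0005 -0.0018 -0.001 ] rows 5.60765232675209 0.014378893322621964
```

>>> {"fn": "apply_moves", "kwargs": {"deltas": [{"tx":0,"ty":-0.02,"tz":0,"turn":0,"gripper":0.01},{"tx":0,"ty":-0.04,"tz":0,"turn":0,"gripper":0.01},{"tx":0,"ty":-0.06,"tz":0,"turn":0,"gripper":0.01},{"tx":0,"ty":-0.07,"tz":0,"turn":0,"gripper":0.01},{"tx":0,"ty":-0.07,"tz":0,"turn":0,"gripper":0.01}]}}

```text
time_s: 5.15
tcp_pos: [0.4927, 0.2062, 0.1312]
eef_rot: [-90.1, -0.2, 61.8]
contact_force: [0.1, 0.8, -4.0]
gripper_width: 0.0209
```

```bash
python3 cap.py w5; python3 -c "
from h import *
f=np.load('w5.npz');P=cloud(f['d'],f['K'],f['R'],f['t']);st=r.get_state()
q=(P-st['tcp_pos'])@Rm(st['eef_rot'])
m=(abs(q[...,2])<.013)&(q[...,1]>-.03)&(q[...,1]<.04);m[235:]=0
Q=q[m];print(len(Q),Q.min(0),Q.max(0))
for x in np.arange(-.055,0,.01):
  s=Q[abs(Q[:,0]-x)<.005]
  if len(s)>5: print(x,len(s),np.percentile(s[:,1],3),np.percentile(s[:,2],[3,50,97]))
go([.49,.2,.3],61)
"
```

```text
[0.49267415 0.20618004 0.13119014] [-90.06625101  -0.17791381  61.7597114 ] [ 43.8  13.2 -25.9   0.  -50.7 -72. ] 5.15
3648 [-0.05328245 -0.0170592  -0.01194753] [-0.01910647  0.00319313  0.00993622]
-0.055 540 -0.015653948279071656 [-0.01062707 -0.00083359  0.00857118]
-0.045 1159 -0.015909708229124495 [-0.01108822 -0.00083619  0.00912079]
-0.034999999999999996 1075 -0.0159658211547832 [-0.01098628 -0.00083851  0.00888719]
-0.024999999999999994 871 -0.015818178898857803 [-0.011245   -0.00084036  0.00911929]
now [0.492  0.2058 0.1299] [-9.001e+01 -8.000e-02  6.174e+01] F [ 0.1 -1.2 -4.6] w 0.0207 t 5.2
shift [-0.0058 -0.1701 -0.001 ] rot [0.0002 0.0129 0.0014] rows 3.4041482417222335 0.0868316421870801
```

View pics/w5.png

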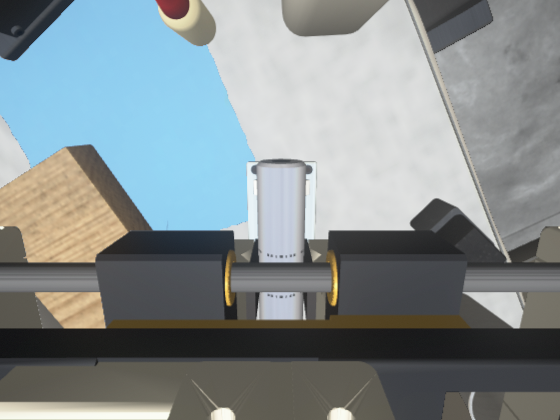

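```bash
python3 -c "
from h import *
f=np.load('w4.npz');P=cloud(f['d'],f['K'],f['R'],f['t'])
q=(P-np.array([0.49249877,0.20576487,0.03970622]))@Rm([-90.0037,.032,61.758])
m=(abs(q[...,2])<.013)&(q[...,1]>-.03)&(q[...,1]<.01);m[235:]=0
Q=q[m];print(len(Q),Q.min(0),Q.max(0))
for x in np.arange(-.055,0,.01):
  s=Q[abs(Q[:,0]-x)<.005]
  if len(s)>5: print(x,len(s),np.percentile(s[:,1],3),np.percentile(s[:,2],[3,50,97]))
"
```

```text
3862 [-0.05433769 -0.01571724 -0.01297201] [-0.01781102  0.00886604  0.01292085]
-0.055 652 -0.014210586161568025 [-0.00988236 -0.00043893  0.00919587]
-0.045 1141 -0.014364397511123873 [-0.01043022 -0.00044805  0.00953426]
-0.034999999999999996 1082 -0.014361351235493492 [-0.01025822 -0.00045313  0.00974535]
-0.024999999999999994 953 -0.014405411056834374 [-1.23939859e-02 -2.65083591e-05  1.23974925e-02]
-0.014999999999999993 34 -0.0008611692805971552 [-0.01291386  0.01116577  0.01289888]
```

```bash
python3 -c "
from h import *
go([.517,-.02,.30],99.6)"
```

```text
now [0.492  0.2058 0.1299] [-9.001e+01 -8.000e-02  6.174e+01] F [ 0.1 -1.2 -4.6] w 0.0207 t 5.2
shift [-0.1868 -0.1703 -0.1289] rot [ 6.000e-04 -6.608e-01  1.300e-03] rows 5.675376911419596 4.407269855172838
```

>>> {"fn": "apply_moves", "kwargs": {"deltas": [{"tx":-0.005,"ty":-0.03,"tz":-0.003,"turn":-0.03,"gripper":0.01},{"tx":-0.02,"ty":-0.065,"tz":-0.013,"turn":-0.09,"gripper":0.01},{"tx":-0.042,"ty":-0.1,"tz":-0.028,"turn":-0.17,"gripper":0.01},{"tx":-0.07,"ty":-0.13,"tz":-0.046,"turn":-0.27,"gripper":0.01},{"tx":-0.1,"ty":-0.15,"tz":-0.066,"turn":-0.38,"gripper":0.01}]}}

```text
time_s: 5.7
tcp_pos: [0.5029, 0.0856, 0.2805]
eef_rot: [-90.0, -0.0, 83.8]
contact_force: [0.9, 0.6, -4.4]
gripper_width: 0.0207
```

```bash
python3 -c "
from h import *
go([.517,-.02,.30],99.6)"
```

```text
now [0.5029 0.0856 0.2805] [-9.003e+01 -2.000e-02  8.383e+01] F [ 0.9  0.6 -4.4] w 0.0207 t 5.7
shift [-0.1034 -0.0195 -0.0254] rot [ 0.0006 -0.2753  0.0003] rows 2.1652139491268763 1.836063864508567
```

>>> {"fn": "apply_moves", "kwargs": {"deltas": [{"tx":-0.035,"ty":-0.01,"tz":-0.009,"turn":-0.1,"gripper":0.01},{"tx":-0.065,"ty":-0.017,"tz":-0.017,"turn":-0.19,"gripper":0.01},{"tx":-0.09,"ty":-0.02,"tz":-0.023,"turn":-0.25,"gripper":0.01},{"tx":-0.103,"ty":-0.02,"tz":-0.025,"turn":-0.275,"gripper":0.01},{"tx":-0.103,"ty":-0.02,"tz":-0.025,"turn":-0.275,"gripper":0.01}]}}

```text
time_s: 6.2
tcp_pos: [0.5154, -0.0205, 0.298]
eef_rot: [-89.9, 0.0, 99.2]
contact_force: [0.5, 0.7, -3.7]
gripper_width: 0.0203
```

```bash
python3 cap.py w6; python3 - <<'E'
from h import *
f=np.load('w6.npz');P=cloud(f['d'],f['K'],f['R'],f['t']);im=f['im']
m=(abs(P[...,2]-.07)<.006);m[232:]=0;m[:,300:]=0
n,l,s,c=cv2.connectedComponentsWithStats(m.astype(np.uint8));k=1+np.argmax(s[1:,4]);Q=P[l==k]
print(s[k],np.median(Q[:,2]));rr=cv2.minAreaRect((Q[:,:2]*1000).astype(np.float32));print(rr,cv2.boxPoints(rr))
b=s[k];x0,y0=b[0]-15,b[1]-15;c=im[y0:y0+b[3]+30,x0:x0+b[2]+30];print(x0,y0);save('w6z',cv2.resize(c,None,fx=4,fy=4,interpolation=cv2.INTER_CUBIC))
E
```

```text
[ 0.51543537 -0.02045549  0.29797403] [-8.98542705e+01  4.02794987e-03  9.91758115e+01] [ 19.5   3.6 -14.   -0.  -72.6 -10.4] 6.2
[ 193   42   64  148 8199] 0.07035630661657238
((588.2352905273438, -84.16706848144531), (64.4378890991211, 162.32762145996094), 9.662568092346191) [[ 542.85046     -9.562502 ]
 [ 570.09644   -169.58725  ]
 [ 633.6201    -158.77164  ]
 [ 606.37415      1.2531128]]
178 27
```

View pics/w6.png

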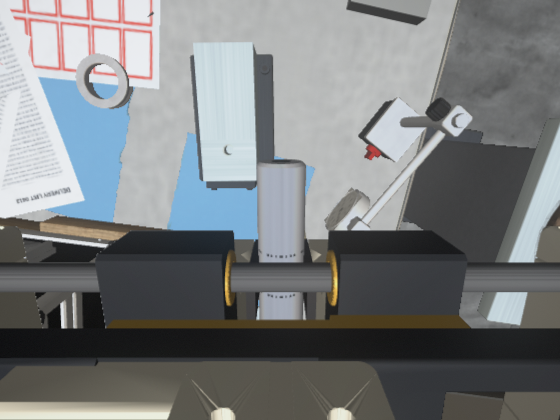

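View pics/w6z.png

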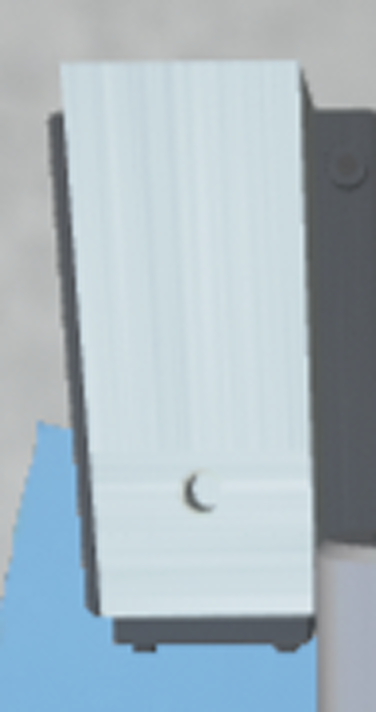

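```bash
python3 - <<'E'
from h import *
T=np.array(camera_info('wrist')['tool_from_camera'])
for n in ['w4','w5','w6']:
    f=np.load(n+'.npz');q=cloud(f['d'],f['K'],T[:3,:3],T[:3,3])
    m=(abs(q[...,2])<.013)&(q[...,1]>-.03)&(q[...,1]<.01);m[235:]=0;m&=(q[...,1]<.0)
    Q=q[m];print(n,Q[:,0].min())
    for x in (-.048,-.038,-.028):
        s=Q[abs(Q[:,0]-x)<.005];print(x,len(s),np.percentile(s[:,1],3).round(4),np.percentile(s[:,2],[3,50,97]).round(5))
f=np.load('w6.npz');K,R,t=f['K'],f['R'],f['t']
def px(u,v,z):
    d=R@np.array([(u-K[0,2])/K[0,0],-(v-K[1,2])/K[1,1],-1]);return t+d*(z-t[2])/d[2]
h=px(178+201/4-.4,27+491/4-.4,.07);print('hole',h)
mo=np.array([.6019,-.1642]);print(np.linalg.norm(h[:2]-mo),np.degrees(np.arctan2(*(h[:2]-mo)[::-1])))
yaw=99.66;d=np.array([np.cos(np.radians(yaw)),np.sin(np.radians(yaw))])
print('pred hole',mo+.114*d)
mo=np.array([.6012,-.1643]);pre=mo-.131*d;print('pre',pre)
go([*pre,.20],yaw)
E
```

```text
w4 -0.05461227442584529
-0.048 1155 -0.0143 [-0.01012 -0.00018  0.00976]
-0.038 1096 -0.0144 [-0.01028 -0.00019  0.00997]
-0.028 1049 -0.0144 [-0.01017 -0.00019  0.01018]
w5 -0.05421499361284707
-0.048 1180 -0.0147 [-0.01053 -0.00059  0.00973]
-0.038 1090 -0.0147 [-0.01027 -0.00019  0.00951]
-0.028 1038 -0.0146 [-0.01054 -0.00041  0.00968]
w6 -0.05421664498328419
-0.048 1195 -0.0147 [-0.01057 -0.00019  0.00977]
-0.038 1083 -0.0146 [-0.01027 -0.00019  0.00947]
-0.028 1034 -0.0145 [-0.01051 -0.00062  0.00967]
hole [ 0.58275478 -0.05183752  0.07      ]
0.11398186441239537 99.66965018391424
pred hole [ 0.58277066 -0.05181642]
pre [ 0.62318196 -0.29344253]
now [ 0.5155 -0.0196  0.298 ] [-8.987e+01 -1.000e-02  9.915e+01] F [ 0.6  0.5 -4.7] w 0.0203 t 6.25
shift [-0.2875  0.0979 -0.063 ] rot [-0.0023 -0.0088  0.0001] rows 6.203096318892413 0.06093651673258496
```

>>> {"fn": "apply_moves", "kwargs": {"deltas": [{"tx":-0.03,"ty":0.005,"tz":-0.008,"turn":0,"gripper":0.01},{"tx":-0.07,"ty":0.015,"tz":-0.018,"turn":0,"gripper":0.01},{"tx":-0.115,"ty":0.025,"tz":-0.03,"turn":-0.005,"gripper":0.01},{"tx":-0.16,"ty":0.035,"tz":-0.04,"turn":-0.009,"gripper":0.01},{"tx":-0.205,"ty":0.05,"tz":-0.05,"turn":-0.009,"gripper":0.01}]}}

```text
time_s: 6.75
tcp_pos: [0.5995, -0.2138, 0.2486]
eef_rot: [-90.0, -0.0, 99.8]
contact_force: [1.1, 0.3, -3.3]
gripper_width: 0.0208
```

```bash
python3 -c "
from h import *
go([.6231,-.2904,.1],99.66)"
```

```text
now [ 0.5995 -0.2138  0.2486] [-9.001e+01 -1.000e-02  9.985e+01] F [ 1.1  0.3 -3.3] w 0.0208 t 6.75
shift [-0.0795  0.1486 -0.0101] rot [0.0001 0.0032 0.0001] rows 3.3764516259749993 0.02164453638641055
```

>>> {"fn": "apply_moves", "kwargs": {"deltas": [{"tx":-0.045,"ty":0.0,"tz":-0.005,"turn":0,"gripper":0.01},{"tx":-0.0795,"ty":0.03,"tz":-0.01,"turn":0.003,"gripper":0.01},{"tx":-0.0795,"ty":0.075,"tz":-0.01,"turn":0.003,"gripper":0.01},{"tx":-0.0795,"ty":0.12,"tz":-0.01,"turn":0.003,"gripper":0.01},{"tx":-0.0795,"ty":0.148,"tz":-0.01,"turn":0.003,"gripper":0.01}]}}

```text
time_s: 7.25
tcp_pos: [0.6197, -0.2886, 0.096]
eef_rot: [-89.7, -0.2, 99.5]
contact_force: [-0.7, 0.5, -4.1]
gripper_width: 0.0211
```

```bash
python3 -c "
from h import *
go([.6231,-.2904,.0395],99.66)"
```

```text
now [ 0.6197 -0.2886  0.096 ] [-89.68  -0.18  99.54] F [-0.7  0.5 -4.1] w 0.0211 t 7.25
shift [-0.0026  0.0565 -0.0034] rot [-0.0056 -0.0021  0.0031] rows 1.1321729381316763 0.044901310016529944
```

>>> {"fn": "apply_moves", "kwargs": {"deltas": [{"tx":-0.002,"ty":0.025,"tz":-0.002,"turn":0,"gripper":0.01},{"tx":-0.002,"ty":0.045,"tz":-0.0025,"turn":0,"gripper":0.01},{"tx":-0.002,"ty":0.0565,"tz":-0.0025,"turn":0,"gripper":0.01},{"tx":-0.002,"ty":0.0565,"tz":-0.0025,"turn":0,"gripper":0.01},{"tx":-0.002,"ty":0.0565,"tz":-0.0025,"turn":0,"gripper":0.01}]}}

```text
time_s: 7.75
tcp_pos: [0.6251, -0.2911, 0.0453]
eef_rot: [-90.0, 0.0, 99.7]
contact_force: [0.1, -0.3, -3.7]
gripper_width: 0.0209
```

```bash
cat > s.py <<'E'
from h import *
im,d=capture('side');im,d=capture('side') if 0 else (im,d)
save('s1',cv2.resize(im[190:330,240:400],None,fx=4,fy=4,interpolation=cv2.INTER_CUBIC))
np.savez('s1.npz',im=im,d=d)
E
python3 -c "
from h import *
go([.6231,-.2904,.0395],99.66)"; python3 s.py;python3 -c "
from h import *
go([.6231,-.2904,.0395],99.66)"
```

```text
now [ 0.6251 -0.2911  0.0453] [-9.000e+01  2.000e-02  9.966e+01] F [ 0.1 -0.3 -3.7] w 0.0209 t 7.75
shift [0.001  0.0058 0.0019] rot [ 0.0001 -0.0001 -0.0003] rows 0.12349826613926176 0.002092335646888634
now [ 0.6255 -0.2913  0.046 ] [-9.008e+01  5.000e-02  9.966e+01] F [ 0.2  0.6 -3.3] w 0.0206 t 7.8
shift [0.0013 0.0065 0.0023] rot [ 0.0013 -0.0001 -0.0008] rows 0.1406785126514119 0.010426046132742211
```

View pics/s1.png

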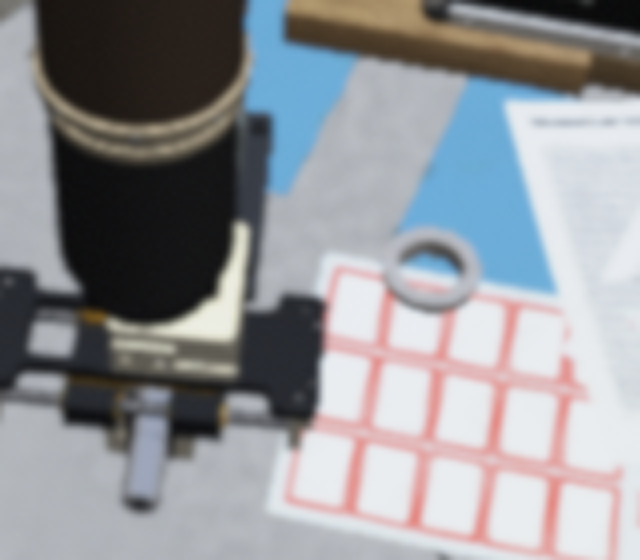

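>>> {"fn": "apply_moves", "kwargs": {"deltas": [{"tx":0,"ty":0.006,"tz":0.002,"turn":0,"gripper":0.01},{"tx":0,"ty":0.006,"tz":0.002,"turn":0,"gripper":0.01},{"tx":0,"ty":0.006,"tz":0.002,"turn":0,"gripper":0.01}]}}

```text
time_s: 8.1
tcp_pos: [0.6226, -0.2918, 0.0394]
eef_rot: [-90.0, 0.0, 99.6]
contact_force: [0.3, 0.7, -3.4]
gripper_width: 0.0206
```

>>> {"fn": "apply_moves", "kwargs": {"deltas": [{"tx":0,"ty":0,"tz":0,"turn":0,"gripper":0.01}]}}

```text
time_s: 8.2
tcp_pos: [0.6228, -0.2918, 0.0394]
eef_rot: [-90.0, 0.0, 99.6]
contact_force: [0.2, -0.6, -3.8]
gripper_width: 0.0205
```

>>> {"fn": "apply_moves", "kwargs": {"deltas": [{"tx":0,"ty":0,"tz":0,"turn":0,"gripper":0.01}]}}

```text
time_s: 8.3
tcp_pos: [0.6228, -0.2918, 0.0393]
eef_rot: [-90.0, 0.0, 99.6]
contact_force: [0.4, -0.2, -5.2]
gripper_width: 0.0204
```

```bash
cat > rel.py <<'E'
from h import *
st=r.get_state();yaw=99.66;a=np.radians(yaw);d=np.array([np.cos(a),np.sin(a)]);z=np.array([-d[1],d[0]])
v=st['tcp_pos'][:2]-np.array([.60155,-.1642])
R=Rm(st['eef_rot']);print('along',(v@d).round(4),'lat',(v@z).round(4),'z',st['tcp_pos'][2].round(4),'noseproud',(v@d+.0965).round(4),'eef',st['eef_rot'].round(2),'F along/lat/z',(st['contact_force'][:2]@d).round(1),(st['contact_force'][:2]@z).round(1),st['contact_force'][2].round(1),'M',st['moment'].round(2),'w',st['gripper_width'],'t',st['time_s'])
E
python3 rel.py
```

```text
along -0.1293 lat 0.0005 z 0.0393 noseproud -0.0328 eef [-9.003e+01  1.000e-02  9.962e+01] F along/lat/z -0.2 -0.4 -5.2 M [-0.05  0.1   0.04] w 0.020369793096790396 t 8.3
```

>>> {"fn": "apply_moves", "kwargs": {"deltas": [{"tx":0.01,"ty":0,"tz":-0.0005,"turn":0,"gripper":0.01},{"tx":0.02,"ty":0,"tz":-0.0005,"turn":0,"gripper":0.01},{"tx":0.028,"ty":0,"tz":-0.0005,"turn":0,"gripper":0.01},{"tx":0.035,"ty":0,"tz":-0.0005,"turn":0,"gripper":0.01},{"tx":0.04,"ty":0,"tz":-0.0005,"turn":0,"gripper":0.01}]}}

```text
time_s: 8.8
tcp_pos: [0.6165, -0.2513, 0.0392]
eef_rot: [-90.0, 0.0, 99.7]
contact_force: [0.8, -6.1, -3.0]
gripper_width: 0.0206
```

```bash
python3 rel.py
```

```text
along -0.0884 lat -0.0001 z 0.0392 noseproud 0.0081 eef [-9.001e+01  1.000e-02  9.967e+01] F along/lat/z -6.1 0.3 -3.0 M [-2.15 -0.06  0.08] w 0.02058775823711604 t 8.8
```

>>> {"fn": "apply_moves", "kwargs": {"deltas": [{"tx":0.003,"ty":0,"tz":0,"turn":0,"gripper":0.01},{"tx":0.006,"ty":0,"tz":0,"turn":0,"gripper":0.01},{"tx":0.006,"ty":0,"tz":0,"turn":0,"gripper":0.01}]}}

```text
time_s: 9.1
tcp_pos: [0.6154, -0.2459, 0.039]
eef_rot: [-90.0, -0.0, 99.6]
contact_force: [0.0, 0.6, -2.6]
gripper_width: 0.0212
```

```bash
python3 rel.py
```

```text
along -0.0829 lat 0.0 z 0.039 noseproud 0.0136 eef [-9.000e+01 -1.000e-02  9.963e+01] F along/lat/z 0.6 -0.1 -2.6 M [ 0.19  0.16 -0.01] w 0.021225714577695245 t 9.1
```

>>> {"fn": "apply_moves", "kwargs": {"deltas": [{"tx":0.01,"ty":-0.0005,"tz":0,"turn":0,"gripper":0.01},{"tx":0.02,"ty":-0.0005,"tz":0,"turn":0,"gripper":0.01},{"tx":0.03,"ty":-0.0005,"tz":0,"turn":0,"gripper":0.01},{"tx":0.038,"ty":-0.0005,"tz":0,"turn":0,"gripper":0.01},{"tx":0.045,"ty":-0.0005,"tz":0,"turn":0,"gripper":0.01}]}}

```text
time_s: 9.6
tcp_pos: [0.6078, -0.2009, 0.0395]
eef_rot: [-90.0, -0.0, 99.7]
contact_force: [0.5, 0.2, -3.5]
gripper_width: 0.0204
```

```bash
python3 rel.py
```

```text
along -0.0372 lat 0.0 z 0.0395 noseproud 0.0593 eef [-90.    -0.    99.66] F along/lat/z 0.1 -0.6 -3.5 M [-0.07  0.11  0.  ] w 0.02036448026279256 t 9.6
```

>>> {"fn": "apply_moves", "kwargs": {"deltas": [{"tx":0.008,"ty":0,"tz":0,"turn":0,"gripper":0.01},{"tx":0.016,"ty":0,"tz":0,"turn":0,"gripper":0.01},{"tx":0.021,"ty":0,"tz":0,"turn":0,"gripper":0.01},{"tx":0.023,"ty":0,"tz":0,"turn":0,"gripper":0.01},{"tx":0.023,"ty":0,"tz":0,"turn":0,"gripper":0.01}]}}

```text
time_s: 10.1
tcp_pos: [0.6041, -0.1789, 0.0395]
eef_rot: [-90.0, -0.0, 99.6]
contact_force: [0.7, 0.3, -3.8]
gripper_width: 0.0207
```

```bash
python3 rel.py; python3 cap.py w7
```

```text
along -0.0149 lat -0.0 z 0.0395 noseproud 0.0816 eef [-90.    -0.    99.65] F along/lat/z 0.2 -0.7 -3.8 M [0.08 0.22 0.07] w 0.02070812820238248 t 10.1
[ 0.6040719  -0.17891064  0.03952032] [-8.99998231e+01 -3.50527628e-03  9.96450100e+01] [  1.2  27.4 -18.4  -0.  -44.2   8.4] 10.1
```

View pics/w7.png

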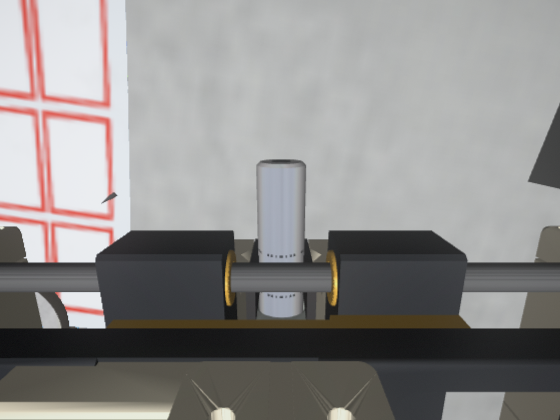

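>>> {"fn": "apply_moves", "kwargs": {"deltas": [{"tx":0,"ty":0,"tz":0,"turn":0,"gripper":0.024},{"tx":0,"ty":0,"tz":0,"turn":0,"gripper":0.03},{"tx":0,"ty":0,"tz":0,"turn":0,"gripper":0.045},{"tx":0,"ty":0,"tz":0,"turn":0,"gripper":0.045},{"tx":0,"ty":0,"tz":0,"turn":0,"gripper":0.045}]}}

```text
time_s: 10.65
tcp_pos: [0.6042, -0.1793, 0.0397]
eef_rot: [-90.0, 0.0, 99.6]
contact_force: [-0.7, 0.3, -0.2]
gripper_width: 0.0436
```

```bash
python3 rel.py; python3 cap.py w8;python3 - <<'E'
from h import *
T=np.array(camera_info('wrist')['tool_from_camera'])
for n in ['w7','w8']:
    f=np.load(n+'.npz');q=cloud(f['d'],f['K'],T[:3,:3],T[:3,3])
    m=(abs(q[...,2])<.013)&(q[...,1]>-.03)&(q[...,1]<.004);m[235:]=0
    Q=q[m];print(n,Q[:,0].min())
    for x in (-.048,-.038,-.028):
        s=Q[abs(Q[:,0]-x)<.005];print(x,len(s),np.percentile(s[:,1],3).round(4),np.percentile(s[:,2],[3,50,97]).round(5))
E
```

```text
along -0.0154 lat -0.0001 z 0.0397 noseproud 0.0811 eef [-90.02   0.    99.62] F along/lat/z 0.4 0.7 -0.2 M [-0.02  0.17  0.02] w 0.04364609617428975 t 10.65
[ 0.60419942 -0.17933526  0.03966764] [-9.00209310e+01  4.96253915e-03  9.96186145e+01] [  1.2  27.4 -18.4   0.  -44.2   8.4] 10.65
w7 -0.054122479481146665
-0.048 1192 -0.0145 [-0.01053 -0.00018  0.0098 ]
-0.038 1078 -0.0144 [-0.01029 -0.00019  0.00948]
-0.028 1034 -0.0143 [-0.01052 -0.00061  0.0097 ]
w8 -0.05445412239098646
-0.048 1150 -0.012 [-0.01032 -0.00018  0.00996]
-0.038 1060 -0.0122 [-0.01    -0.00018  0.00972]
-0.028 1019 -0.0125 [-0.01021 -0.00019  0.00979]
```

>>> {"fn": "apply_moves", "kwargs": {"deltas": [{"tx":-0.015,"ty":0,"tz":0,"turn":0,"gripper":0.045},{"tx":-0.035,"ty":0,"tz":0,"turn":0,"gripper":0.045},{"tx":-0.058,"ty":0,"tz":0,"turn":0,"gripper":0.045},{"tx":-0.073,"ty":0,"tz":0,"turn":0,"gripper":0.045},{"tx":-0.08,"ty":0.001,"tz":0,"turn":0,"gripper":0.045}]}}

```text
time_s: 11.2
tcp_pos: [0.6176, -0.2598, 0.0384]
eef_rot: [-90.0, 0.0, 99.5]
contact_force: [-0.1, 0.4, 0.3]
gripper_width: 0.0447
```

>>> {"fn": "apply_moves", "kwargs": {"deltas": [{"tx":0,"ty":0,"tz":0,"turn":0,"gripper":0.02},{"tx":0,"ty":0,"tz":0,"turn":0,"gripper":0.0},{"tx":0,"ty":0,"tz":0,"turn":0,"gripper":0.0},{"tx":0,"ty":0,"tz":0,"turn":0,"gripper":0.0},{"tx":0,"ty":0,"tz":0,"turn":0,"gripper":0.0}], "newtons": 30}}

```text
time_s: 11.7
tcp_pos: [0.6176, -0.2575, 0.0387]
eef_rot: [-90.0, 0.0, 99.7]
contact_force: [0.2, -0.1, 0.3]
gripper_width: 0.0106
```

```bash
python3 rel.py; python3 cap.py w9;python3 - <<'E'
from h import *
T=np.array(camera_info('wrist')['tool_from_camera'])
f=np.load('w9.npz');q=cloud(f['d'],f['K'],T[:3,:3],T[:3,3])
E
```

```text
along -0.0947 lat -0.0001 z 0.0387 noseproud 0.0018 eef [-90.01   0.    99.67] F along/lat/z -0.1 -0.2 0.3 M [0.   0.12 0.04] w 0.010623458299544992 t 11.7
[ 0.61755075 -0.25751802  0.03865771] [-9.00080822e+01  1.61955772e-03  9.96713367e+01] [ -6.   30.3 -13.   -0.  -46.6  15.7] 11.7
```

View pics/w9.png

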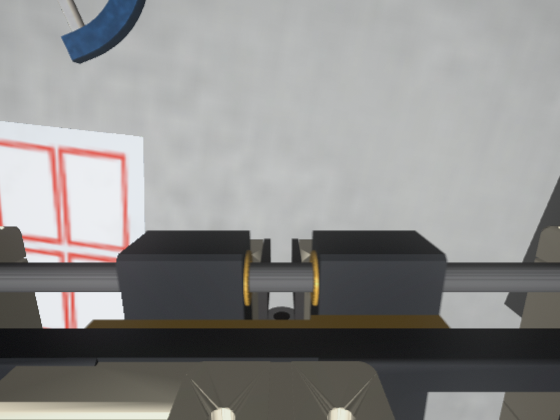

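>>> {"fn": "apply_moves", "kwargs": {"deltas": [{"tx":0.0,"ty":0,"tz":0,"turn":0,"gripper":0.0},{"tx":0.0,"ty":0,"tz":0,"turn":0,"gripper":0.0},{"tx":0.01,"ty":0,"tz":0,"turn":0,"gripper":0.0},{"tx":0.016,"ty":0,"tz":0,"turn":0,"gripper":0.0},{"tx":0.022,"ty":0,"tz":0,"turn":0,"gripper":0.0}]}}

```text
time_s: 12.25
tcp_pos: [0.6139, -0.2361, 0.0388]
eef_rot: [-90.0, 0.0, 99.7]
contact_force: [0.8, -3.8, 1.3]
gripper_width: 0.0004
```

```bash
python3 rel.py
```

```text
along -0.0729 lat -0.0001 z 0.0388 noseproud 0.0236 eef [-9.002e+01  4.000e-02  9.966e+01] F along/lat/z -3.9 -0.1 1.3 M [-1.15  0.04  0.04] w 0.0003815102573108215 t 12.25
```

>>> {"fn": "apply_moves", "kwargs": {"deltas": [{"tx":0.007,"ty":0,"tz":0,"turn":0,"gripper":0.0},{"tx":0.014,"ty":0,"tz":0,"turn":0,"gripper":0.0},{"tx":0.021,"ty":0,"tz":0,"turn":0,"gripper":0.0},{"tx":0.028,"ty":0,"tz":0,"turn":0,"gripper":0.0},{"tx":0.035,"ty":0,"tz":0,"turn":0,"gripper":0.0}]}}

```text
time_s: 12.75
tcp_pos: [0.6081, -0.2015, 0.0388]
eef_rot: [-90.0, 0.0, 99.6]
contact_force: [0.0, -4.8, 4.1]
gripper_width: 0.0003
```

```bash
python3 rel.py
```

```text
along -0.0379 lat -0.0002 z 0.0388 noseproud 0.0586 eef [-9.003e+01  2.000e-02  9.964e+01] F along/lat/z -4.7 0.8 4.1 M [-1.78  0.03  0.03] w 0.0003345517753702838 t 12.75
```

>>> {"fn": "apply_moves", "kwargs": {"deltas": [{"tx":0.006,"ty":0,"tz":0,"turn":0,"gripper":0.0},{"tx":0.011,"ty":0,"tz":0,"turn":0,"gripper":0.0},{"tx":0.015,"ty":0,"tz":0,"turn":0,"gripper":0.0},{"tx":0.018,"ty":0,"tz":0,"turn":0,"gripper":0.0},{"tx":0.019,"ty":0,"tz":0,"turn":0,"gripper":0.0}]}}

```text
time_s: 13.25
tcp_pos: [0.6049, -0.1829, 0.0387]
eef_rot: [-90.0, 0.0, 99.6]
contact_force: [0.4, -5.7, 3.8]
gripper_width: 0.0001
```

```bash
python3 rel.py
```

```text
along -0.0189 lat -0.0001 z 0.0387 noseproud 0.0776 eef [-9.002e+01  1.000e-02  9.965e+01] F along/lat/z -5.7 0.6 3.8 M [-1.95 -0.04  0.1 ] w 9.007263668255587e-05 t 13.25
```

>>> {"fn": "apply_moves", "kwargs": {"deltas": [{"tx":0.0015,"ty":0,"tz":0,"turn":0,"gripper":0.0},{"tx":0.0015,"ty":0,"tz":0,"turn":0,"gripper":0.0}]}}

```text
time_s: 13.45
tcp_pos: [0.6046, -0.1815, 0.0386]
eef_rot: [-90.0, -0.0, 99.6]
contact_force: [0.5, -4.1, 2.9]
gripper_width: 0.0008
```

```bash
python3 rel.py
```

```text
along -0.0175 lat -0.0001 z 0.0386 noseproud 0.079 eef [-90.01  -0.    99.63] F along/lat/z -4.1 0.1 2.9 M [-1.42 -0.15 -0.02] w 0.0008252391029960734 t 13.45
```

>>> {"fn": "apply_moves", "kwargs": {"deltas": [{"tx":0.001,"ty":0,"tz":0,"turn":0,"gripper":0.0},{"tx":0.001,"ty":0,"tz":0,"turn":0,"gripper":0.0}]}}

```text
time_s: 13.65
tcp_pos: [0.6044, -0.1806, 0.0385]
eef_rot: [-90.0, -0.0, 99.6]
contact_force: [0.2, -3.6, 2.3]
gripper_width: 0.0004
```

>>> {"fn": "apply_moves", "kwargs": {"deltas": [{"tx":0.001,"ty":0,"tz":0,"turn":0,"gripper":0.0},{"tx":0.001,"ty":0,"tz":0,"turn":0,"gripper":0.0}]}}

```text
time_s: 13.85
tcp_pos: [0.6043, -0.1802, 0.0385]
eef_rot: [-90.0, 0.0, 99.6]
contact_force: [0.6, -7.1, 1.9]
gripper_width: 0.0
```

```bash
python3 rel.py
```

```text
along -0.0162 lat -0.0001 z 0.0385 noseproud 0.0803 eef [-9.001e+01  3.000e-02  9.963e+01] F along/lat/z -7.1 0.6 1.9 M [-2.65 -0.26 -0.  ] w 1.864389309334558e-05 t 13.85
```

>>> {"fn": "apply_moves", "kwargs": {"deltas": [{"tx":0.001,"ty":0,"tz":0,"turn":0,"gripper":0.0},{"tx":0.001,"ty":0,"tz":0,"turn":0,"gripper":0.0}]}}

```text
time_s: 14.05
tcp_pos: [0.6043, -0.1801, 0.0386]
eef_rot: [-90.0, 0.1, 99.6]
contact_force: [1.9, -12.1, 0.6]
gripper_width: 0.0006
```

>>> {"fn": "apply_moves", "kwargs": {"deltas": [{"tx":0.001,"ty":0,"tz":0,"turn":0,"gripper":0.0},{"tx":0.001,"ty":0,"tz":0,"turn":0,"gripper":0.0}]}}

```text
time_s: 14.25
tcp_pos: [0.6043, -0.1799, 0.0386]
eef_rot: [-90.0, 0.1, 99.6]
contact_force: [3.7, -18.9, -0.2]
gripper_width: 0.0004
```

```bash
python3 rel.py
```

```text
along -0.016 lat -0.0001 z 0.0386 noseproud 0.0805 eef [-90.01   0.13  99.63] F along/lat/z -19.3 -0.5 -0.2 M [-6.31 -0.98  0.05] w 0.00042210650585184717 t 14.25
```

>>> {"fn": "apply_moves", "kwargs": {"deltas": [{"tx":-0.006,"ty":0,"tz":0,"turn":0,"gripper":0.0},{"tx":-0.02,"ty":0,"tz":0,"turn":0,"gripper":0.0},{"tx":-0.045,"ty":-0.02,"tz":0,"turn":0,"gripper":0.0},{"tx":-0.07,"ty":-0.06,"tz":0,"turn":0,"gripper":0.0},{"tx":-0.085,"ty":-0.11,"tz":0.01,"turn":0.1,"gripper":0.02}]}}

```text
time_s: 14.75
tcp_pos: [0.608, -0.2633, 0.1442]
eef_rot: [-89.8, -0.1, 93.8]
contact_force: [1.0, -0.1, 0.1]
gripper_width: 0.0045
```

```bash
python3 -c "
from h import *
go([.485,-.306,.22],0)"
```

```text
now [ 0.608  -0.2633  0.1442] [-89.75  -0.1   93.84] F [ 1.  -0.1  0.1] w 0.0045 t 14.75
shift [-0.0342 -0.0753  0.1259] rot [-0.0047  1.6378 -0.0023] rows 3.0129969182161807 10.924296374354016
```

>>> {"fn": "apply_moves", "kwargs": {"deltas": [{"tx":-0.01,"ty":-0.03,"tz":0.02,"turn":0.14,"gripper":0.02},{"tx":-0.018,"ty":-0.055,"tz":0.045,"turn":0.28,"gripper":0.03},{"tx":-0.024,"ty":-0.075,"tz":0.075,"turn":0.42,"gripper":0.035},{"tx":-0.03,"ty":-0.075,"tz":0.1,"turn":0.56,"gripper":0.035},{"tx":-0.034,"ty":-0.075,"tz":0.12,"turn":0.7,"gripper":0.035}]}}

```text
time_s: 15.25
tcp_pos: [0.4899, -0.3045, 0.221]
eef_rot: [-90.0, -0.1, 53.4]
contact_force: [0.5, -0.3, -0.3]
gripper_width: 0.0343
```

```bash
python3 -c "
from h import *
go([.485,-.306,.22],0)"
```

```text
now [ 0.4899 -0.3045  0.221 ] [-9.001e+01 -8.000e-02  5.343e+01] F [ 0.5 -0.3 -0.3] w 0.0343 t 15.25
shift [-0.0041  0.001   0.003 ] rot [-5.000e-04  9.326e-01  1.300e-03] rows 0.1036285791093409 6.220280119288225
```

>>> {"fn": "apply_moves", "kwargs": {"deltas": [{"tx":-0.004,"ty":0,"tz":0.003,"turn":0.145,"gripper":0.035},{"tx":-0.004,"ty":0,"tz":0.003,"turn":0.29,"gripper":0.035},{"tx":-0.004,"ty":0,"tz":0.003,"turn":0.435,"gripper":0.035},{"tx":-0.004,"ty":0,"tz":0.003,"turn":0.58,"gripper":0.035},{"tx":-0.004,"ty":0,"tz":0.003,"turn":0.72,"gripper":0.035}]}}

```text
time_s: 15.75
tcp_pos: [0.4861, -0.3055, 0.2199]
eef_rot: [-89.9, 0.0, 12.2]
contact_force: [-0.1, 0.5, 0.1]
gripper_width: 0.0352
```

>>> {"fn": "apply_moves", "kwargs": {"deltas": [{"tx":0,"ty":0,"tz":0,"turn":0.12,"gripper":0.035},{"tx":0,"ty":0,"tz":0,"turn":0.21,"gripper":0.035},{"tx":0,"ty":0,"tz":0,"turn":0.21,"gripper":0.035},{"tx":0,"ty":0,"tz":0,"turn":0.21,"gripper":0.035}]}}

```text
time_s: 16.15
tcp_pos: [0.4863, -0.3057, 0.2202]
eef_rot: [-90.0, 0.0, 0.7]
contact_force: [-0.2, -1.7, -0.6]
gripper_width: 0.0351
```

```bash
python3 cap.py w10
```

```text
[ 0.48627279 -0.30567206  0.22016599] [-8.99586676e+01  3.02621306e-02  6.54653253e-01] [-12.7  12.1 -14.2  -0.  -63.7 -76.7] 16.15
```

View pics/w10.png

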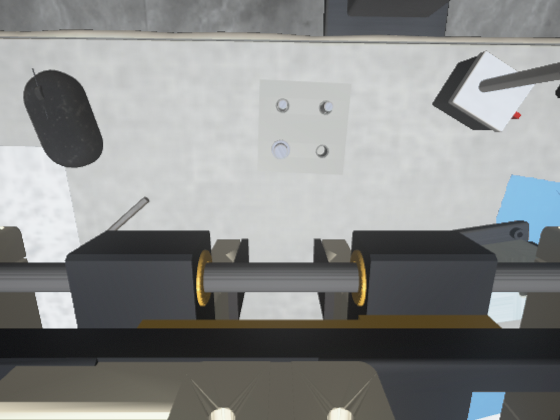

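```bash
python3 - <<'E'
from h import *
f=np.load('w10.npz');K,R,t=f['K'],f['R'],f['t'];im=f['im'];P=cloud(f['d'],K,R,t)
save('w10z',cv2.resize(im[75:185,250:360],None,fx=5,fy=5,interpolation=cv2.INTER_CUBIC))
m=(P[...,2]>.05)&(P[...,2]<.06);m[:130]=0;m[170:]=0;m[:,:260]=0;m[:,300:]=0
Q=P[m];rr=cv2.minEnclosingCircle((Q[:,:2]*1000).astype(np.float32));print(len(Q),np.median(Q,0),rr)
m=(abs(P[...,2]-.031)<.003);m[:130]=0;m[170:]=0;m[:,:260]=0;m[:,300:]=0
Q=P[m];print(len(Q),np.median(Q[:,2]),cv2.minEnclosingCircle((Q[:,:2]*1000).astype(np.float32)))
m=(abs(P[...,2]-.027)<.003);m[:60]=0;m[185:]=0;m[:,:240]=0;m[:,370:]=0
Q=P[m];print(cv2.minAreaRect((Q[:,:2]*1000).astype(np.float32)))
go([.4422,-.3063,.12],0)
E
```

```text
165 [ 0.4421436  -0.30709925  0.05489992] ((441.8721618652344, -307.1097717285156), 6.962935924530029)
409 0.028573637484296532 ((442.8673400878906, -307.6457214355469), 27.722644805908203)
((420.8528747558594, -284.30859375), (92.23065185546875, 92.15815734863281), 88.04796600341797)
now [ 0.4863 -0.3057  0.2202] [-8.997e+01  3.000e-02  6.400e-01] F [ 0.2  0.4 -0. ] w 0.035 t 16.2
shift [-0.044   0.1002 -0.0002] rot [-0.0006  0.0112 -0.0005] rows 2.1896771102674197 0.07517021668291467
```

View pics/w10z.png

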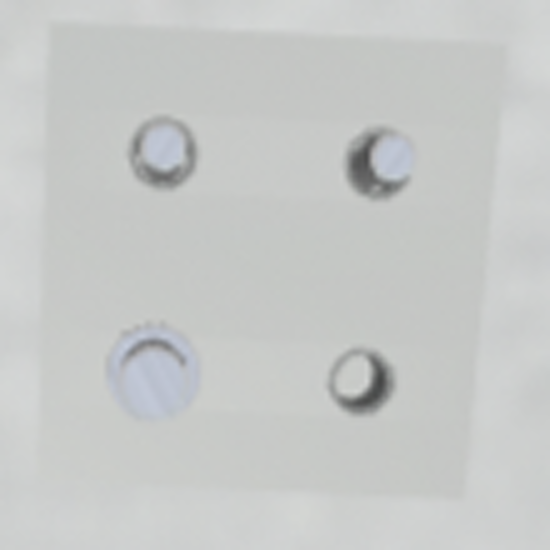

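>>> {"fn": "apply_moves", "kwargs": {"deltas": [{"tx":-0.03,"ty":0.03,"tz":-0.0005,"turn":0.005,"gripper":0.035},{"tx":-0.044,"ty":0.075,"tz":-0.001,"turn":0.011,"gripper":0.035},{"tx":-0.0443,"ty":0.12,"tz":-0.0011,"turn":0.011,"gripper":0.035},{"tx":-0.0443,"ty":0.14,"tz":-0.0011,"turn":0.011,"gripper":0.035},{"tx":-0.0443,"ty":0.14,"tz":-0.0011,"turn":0.011,"gripper":0.035}]}}

```text
time_s: 16.7
tcp_pos: [0.4399, -0.3066, 0.0776]
eef_rot: [-89.9, 0.3, -0.1]
contact_force: [-1.7, -0.6, 1.6]
gripper_width: 0.0349
```

>>> {"fn": "apply_moves", "kwargs": {"deltas": [{"tx":0,"ty":0,"tz":0,"turn":0,"gripper":0.035}]}}

```text
time_s: 16.8
tcp_pos: [0.4426, -0.3075, 0.081]
eef_rot: [-90.0, 0.0, -0.0]
contact_force: [0.2, -0.7, 0.6]
gripper_width: 0.0349
```

```bash
python3 cap.py w11; python3 -c "
from h import *
go([.4420,-.3068,.0505],0)"
```

```text
[ 0.44255851 -0.30748939  0.08100005] [-9.00133049e+01  1.42027943e-02 -4.81487425e-02] [-13.9  17.3 -28.3   0.  -44.4 -76.1] 16.8
now [ 0.4432 -0.3076  0.0818] [-9.004e+01 -9.000e-02 -5.000e-02] F [ 0.4  0.1 -1. ] w 0.0348 t 16.85
shift [-0.0013  0.0313  0.0008] rot [ 0.0007 -0.0009  0.0015] rows 0.6260799422416542 0.012826494480801856
```

View pics/w11.png

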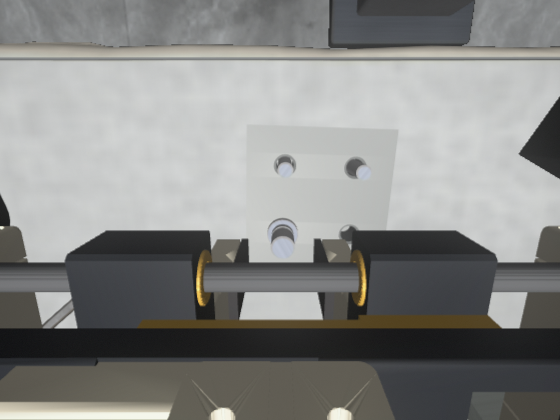

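>>> {"fn": "apply_moves", "kwargs": {"deltas": [{"tx":-0.0005,"ty":0.01,"tz":0.0008,"turn":0,"gripper":0.035},{"tx":-0.0008,"ty":0.02,"tz":0.0008,"turn":0,"gripper":0.035},{"tx":-0.0008,"ty":0.028,"tz":0.0008,"turn":0,"gripper":0.035},{"tx":-0.0008,"ty":0.0305,"tz":0.0008,"turn":0,"gripper":0.035},{"tx":-0.0008,"ty":0.0305,"tz":0.0008,"turn":0,"gripper":0.035}]}}

```text
time_s: 17.35
tcp_pos: [0.441, -0.3064, 0.0494]
eef_rot: [-90.0, 0.1, -0.1]
contact_force: [0.8, -0.4, 0.8]
gripper_width: 0.0349
```

>>> {"fn": "apply_moves", "kwargs": {"deltas": [{"tx":0,"ty":0,"tz":0,"turn":0,"gripper":0.035}]}}

```text
time_s: 17.45
tcp_pos: [0.4415, -0.3065, 0.0501]
eef_rot: [-90.0, 0.0, -0.1]
contact_force: [0.5, -0.1, -0.1]
gripper_width: 0.0348
```

```bash
python3 cap.py w12; python3 -c "
from h import *
go([.4420,-.3068,.0505],0)"
```

```text
[ 0.44145107 -0.3065127   0.05007101] [-9.00044186e+01  3.84423840e-03 -1.18415954e-01] [-13.9  19.7 -30.1   0.  -40.2 -76.3] 17.45
now [ 0.4415 -0.3065  0.0502] [-9.001e+01 -2.000e-02 -1.200e-01] F [-0.1  0.2  0.3] w 0.0353 t 17.5
shift [ 0.0005 -0.0003 -0.0003] rot [ 0.0002 -0.0021  0.0003] rows 0.011933651202678907 0.014467349016850171
```

View pics/w12.png

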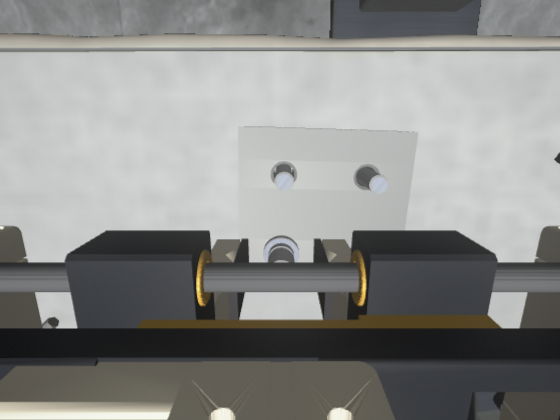

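Well aligned. Close on the knob with moderate force, leaving time to shut fully.

>>> {"fn": "apply_moves", "kwargs": {"deltas": [{"tx":0.0005,"ty":0,"tz":-0.0003,"turn":0,"gripper":0.024},{"tx":0.0005,"ty":0,"tz":-0.0003,"turn":0,"gripper":0.017},{"tx":0.0005,"ty":0,"tz":-0.0003,"turn":0,"gripper":0.005},{"tx":0.0005,"ty":0,"tz":-0.0003,"turn":0,"gripper":0.005},{"tx":0.0005,"ty":0,"tz":-0.0003,"turn":0,"gripper":0.005}], "newtons": 30}}

```text
time_s: 18.0
tcp_pos: [0.4419, -0.3068, 0.0502]
eef_rot: [-90.0, -0.0, -0.1]
contact_force: [0.8, 0.8, 1.5]
gripper_width: 0.0129
```

>>> {"fn": "apply_moves", "kwargs": {"deltas": [{"tx":0,"ty":0,"tz":0,"turn":0,"gripper":0.005},{"tx":0,"ty":0,"tz":0,"turn":0,"gripper":0.005}]}}

```text
time_s: 18.2
tcp_pos: [0.4419, -0.3068, 0.0501]
eef_rot: [-90.0, -0.0, -0.1]
contact_force: [-0.8, 0.6, 2.5]
gripper_width: 0.013
```

```bash
python3 -c "
from h import *
go([.4420,-.3068,.0505],0)"
```

```text
now [ 0.4419 -0.3068  0.0501] [-9.0e+01 -1.0e-02 -1.2e-01] F [-0.8  0.6  2.5] w 0.013 t 18.2
shift [ 0.0001 -0.0004 -0.    ] rot [ 0.0001 -0.0021  0.0001] rows 0.007558939166999532 0.014226647104283405
```

>>> {"fn": "apply_moves", "kwargs": {"deltas": [{"tx":0,"ty":-0.006,"tz":0,"turn":0,"gripper":0.005},{"tx":0,"ty":-0.015,"tz":0,"turn":0,"gripper":0.005},{"tx":0,"ty":-0.03,"tz":0,"turn":0,"gripper":0.005},{"tx":0,"ty":-0.06,"tz":0,"turn":0,"gripper":0.005},{"tx":0,"ty":-0.1,"tz":0,"turn":0,"gripper":0.005}]}}

```text
time_s: 18.7
tcp_pos: [0.4407, -0.3063, 0.1503]
eef_rot: [-89.9, 0.2, -0.1]
contact_force: [-0.4, 0.5, 0.1]
gripper_width: 0.0133
```

```bash
python3 cap.py w13; python3 -c "
from h import *
go([.5824,-.0519,.18],0)"
```

```text
[ 0.44065544 -0.30634208  0.15027978] [-89.93945505   0.17560062  -0.13817228] [-13.9  12.4 -24.   -0.  -53.8 -76.2] 18.7
now [ 0.4443 -0.3082  0.1582] [-9.023e+01 -3.900e-01 -4.000e-02] F [ 2.7 -1.9  6.4] w 0.0135 t 18.75
shift [ 0.1381 -0.0219  0.2563] rot [ 0.0039 -0.0007  0.0067] rows 5.83925026416466 0.05228515629866072
```

View pics/w13.png

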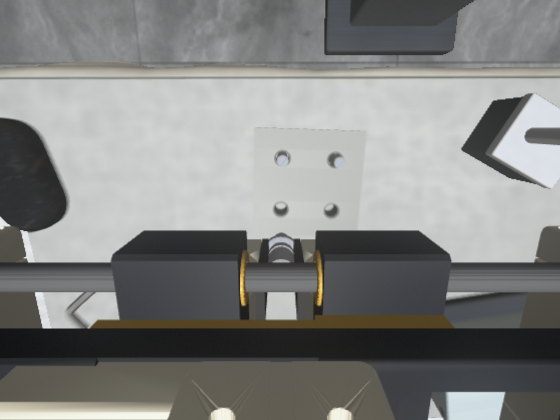

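>>> {"fn": "apply_moves", "kwargs": {"deltas": [{"tx":0.01,"ty":-0.04,"tz":0.01,"turn":0,"gripper":0.005},{"tx":0.035,"ty":-0.07,"tz":0.025,"turn":0,"gripper":0.005},{"tx":0.07,"ty":-0.09,"tz":0.05,"turn":0,"gripper":0.005},{"tx":0.1,"ty":-0.09,"tz":0.085,"turn":0,"gripper":0.005},{"tx":0.12,"ty":-0.09,"tz":0.125,"turn":0,"gripper":0.005}]}}

```text
time_s: 19.25
tcp_pos: [0.5639, -0.1812, 0.2415]
eef_rot: [-90.0, -0.1, -0.2]
contact_force: [0.3, -0.1, -1.0]
gripper_width: 0.0134
```

```bash
python3 -c "
from h import *
go([.5824,-.0519,.2],0)"
```

```text
now [ 0.5639 -0.1812  0.2415] [-90.01  -0.15  -0.19] F [ 0.3 -0.1 -1. ] w 0.0134 t 19.25
shift [0.0179 0.0415 0.1293] rot [ 0.0002 -0.0033  0.0026] rows 2.7401805077541996 0.028112470190553754
```

>>> {"fn": "apply_moves", "kwargs": {"deltas": [{"tx":0.006,"ty":0,"tz":0.035,"turn":-0.003,"gripper":0.005},{"tx":0.012,"ty":0.01,"tz":0.075,"turn":-0.003,"gripper":0.005},{"tx":0.016,"ty":0.025,"tz":0.11,"turn":-0.003,"gripper":0.005},{"tx":0.018,"ty":0.04,"tz":0.129,"turn":-0.003,"gripper":0.005},{"tx":0.018,"ty":0.04,"tz":0.129,"turn":-0.003,"gripper":0.005}]}}

```text
time_s: 19.75
tcp_pos: [0.5795, -0.0508, 0.1985]
eef_rot: [-90.0, 0.2, 0.2]
contact_force: [0.3, -0.6, -1.1]
gripper_width: 0.0128
```

>>> {"fn": "apply_moves", "kwargs": {"deltas": [{"tx":0,"ty":0,"tz":0,"turn":0,"gripper":0.005},{"tx":0,"ty":0,"tz":0,"turn":0,"gripper":0.005}]}}

```text
time_s: 19.95
tcp_pos: [0.5807, -0.0537, 0.201]
eef_rot: [-90.0, -0.1, 0.0]
contact_force: [0.9, -0.2, -0.7]
gripper_width: 0.013
```

```bash
python3 cap.py w14; python3 -c "
from h import *
im,d=capture('side');save('s2',im);im,d=capture('scene');save('c2',im)
go([.5824,-.0519,.2],0)"
```

```text
[ 0.58068179 -0.0536968   0.20098168] [-9.00015343e+01 -6.76632690e-02  2.50040337e-02] [  13.9   13.7  -14.8    0.   -61.4 -103.9] 19.95
now [ 0.5806 -0.0539  0.2008] [-8.999e+01 -6.000e-02 -2.000e-02] F [ 0.6  0.9 -0.5] w 0.013 t 20.1
shift [0.0018 0.0008 0.002 ] rot [-0.0001 -0.0004  0.0011] rows 0.05625977198414328 0.007906463259923278
```

View pics/w14.png

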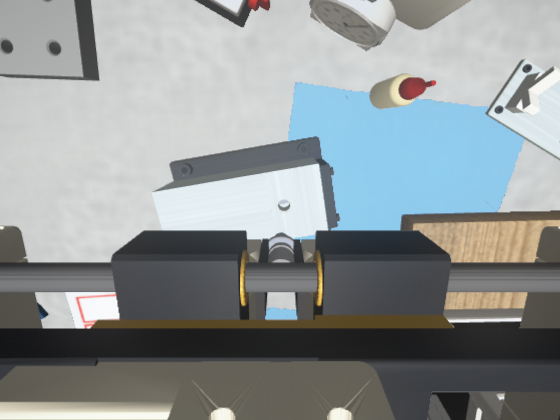

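View pics/s2.png

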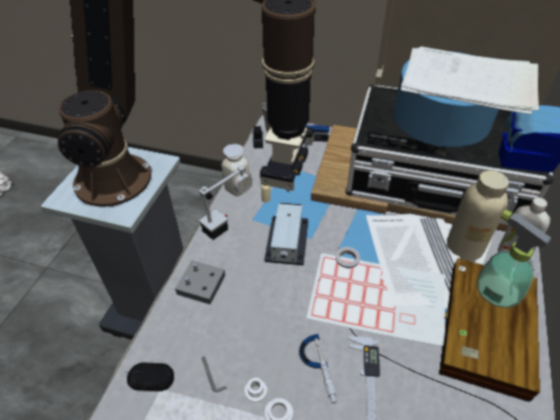

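View pics/c2.png

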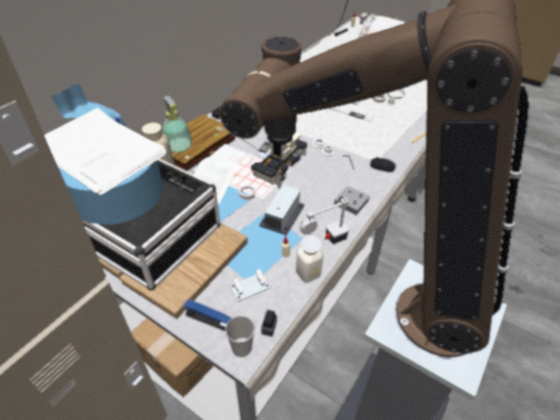

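```bash
python3 - <<'E'
from h import *
f=np.load('w14.npz');K,R,t=f['K'],f['R'],f['t'];im=f['im']
save('w14z',cv2.resize(im[150:270,240:340],None,fx=6,fy=6,interpolation=cv2.INTER_CUBIC))
T=np.array(camera_info('wrist')['tool_from_camera']);q=cloud(f['d'],K,T[:3,:3],T[:3,3]);P=cloud(f['d'],K,R,t)
def px(u,v,z):
    d=R@np.array([(u-K[0,2])/K[0,0],-(v-K[1,2])/K[1,1],-1]);return t+d*(z-t[2])/d[2]
print(px(284,205,.07), P[200:210,280:289,2].round(3))
m=(abs(q[...,2])<.012)&(q[...,1]>-.02)&(q[...,1]<.05);m[200:232]&=True;m[238:]=0
Q=q[m];print(len(Q),Q.min(0),Q.max(0),np.median(Q,0))
for y in np.arange(-.012,.05,.004):
    s=Q[abs(Q[:,1]-y)<.002]
    if len(s)>3: print(y.round(3),len(s),np.percentile(s[:,0],[0,50]).round(4),np.percentile(s[:,2],[2,50,98]).round(4))
E
```

```text
[ 0.58215536 -0.05115516  0.07      ] [[0.046 0.046 0.047 0.046 0.048 0.047 0.047 0.047 0.07 ]
 [0.046 0.047 0.047 0.047 0.045 0.046 0.343 0.046 0.046]
 [0.045 0.047 0.045 0.046 0.045 0.045 0.045 0.044 0.044]
 [0.045 0.045 0.044 0.031 0.031 0.031 0.031 0.03  0.03 ]
 [0.031 0.03  0.03  0.03  0.03  0.03  0.029 0.031 0.055]
 [0.03  0.03  0.031 0.032 0.031 0.031 0.031 0.054 0.057]
 [0.056 0.054 0.032 0.032 0.031 0.054 0.055 0.058 0.061]
 [0.059 0.057 0.057 0.058 0.057 0.058 0.06  0.061 0.066]
 [0.064 0.061 0.061 0.062 0.061 0.061 0.061 0.065 0.068]
 [0.068 0.065 0.064 0.066 0.065 0.064 0.067 0.068 0.069]]
73 [-0.01002783  0.01808685 -0.00591795] [-0.00311585  0.04228001  0.00464222] [-0.00910997  0.02123741 -0.00034687]
0.02 43 [-0.01   -0.0094] [-0.0047 -0.0003  0.0042]
0.024 12 [-0.0097 -0.0089] [-0.0058 -0.0009  0.004 ]
0.04 16 [-0.0047 -0.0039] [-0.0032 -0.0006  0.002 ]
```

View pics/w14z.png

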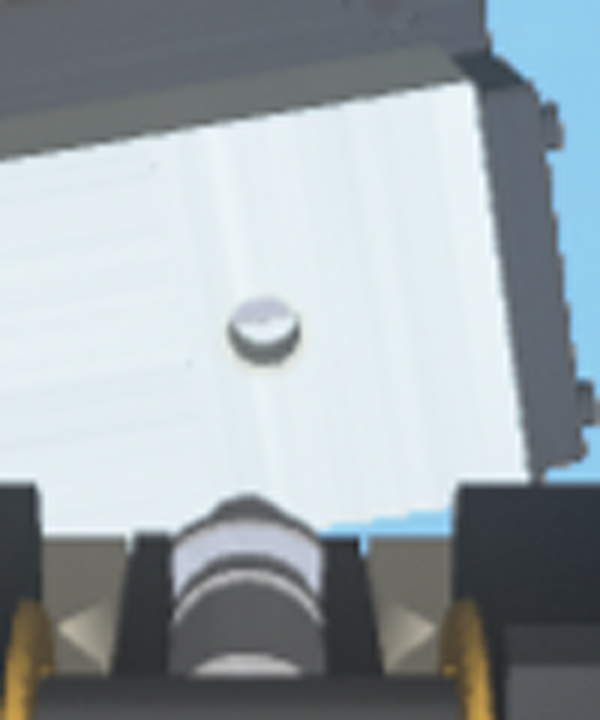

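>>> {"fn": "apply_moves", "kwargs": {"deltas": [{"tx":0.0016,"ty":0.025,"tz":0.0023,"turn":0,"gripper":0.005},{"tx":0.0016,"ty":0.05,"tz":0.0023,"turn":0,"gripper":0.005},{"tx":0.0016,"ty":0.07,"tz":0.0023,"turn":0,"gripper":0.005},{"tx":0.0016,"ty":0.076,"tz":0.0023,"turn":0,"gripper":0.005},{"tx":0.0016,"ty":0.076,"tz":0.0023,"turn":0,"gripper":0.005}]}}

```text
time_s: 20.6
tcp_pos: [0.5817, -0.0513, 0.1237]
eef_rot: [-90.0, 0.1, 0.0]
contact_force: [-0.8, 0.5, 0.3]
gripper_width: 0.0131
```

>>> {"fn": "apply_moves", "kwargs": {"deltas": [{"tx":0,"ty":0,"tz":0,"turn":0,"gripper":0.005},{"tx":0,"ty":0,"tz":0,"turn":0,"gripper":0.005}]}}

```text
time_s: 20.8
tcp_pos: [0.5828, -0.0508, 0.1254]
eef_rot: [-90.0, -0.1, 0.0]
contact_force: [-0.0, -0.2, -0.3]
gripper_width: 0.013
```

```bash
python3 cap.py w15; python3 - <<'E'
from h import *
f=np.load('w15.npz');im=f['im']
save('w15z',cv2.resize(im[180:290,230:330],None,fx=6,fy=6,interpolation=cv2.INTER_CUBIC))
go([.5823,-.0515,.1],0)
E
```

```text
[ 0.58280249 -0.05077413  0.12536186] [-8.99837013e+01 -1.21699756e-01  4.48442323e-02] [  14.2   18.   -19.9    0.   -52.  -104.1] 20.8
now [ 0.5827 -0.0507  0.1252] [-8.998e+01 -1.100e-01  5.000e-02] F [-0.5 -0.1 -0.7] w 0.0132 t 20.85
shift [-0.0004  0.0252 -0.0008] rot [-0.0003  0.0008  0.002 ] rows 0.505236959947055 0.014253378788180822
```

View pics/w15z.png

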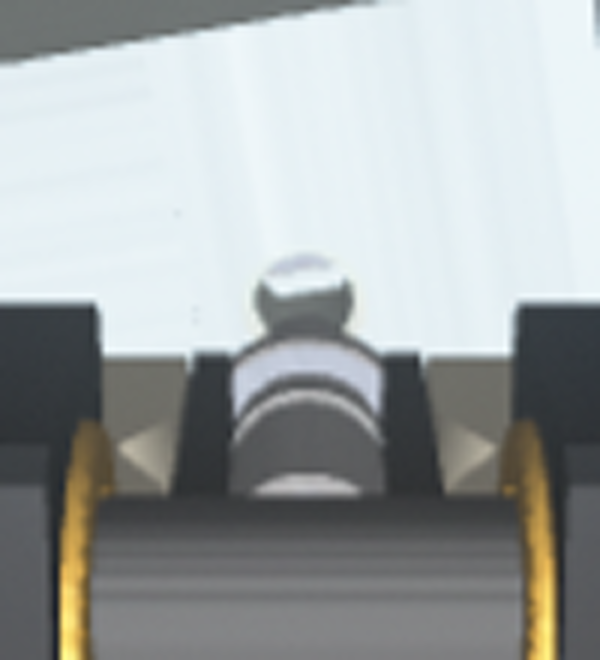

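>>> {"fn": "apply_moves", "kwargs": {"deltas": [{"tx":-0.0004,"ty":0.004,"tz":-0.0004,"turn":0,"gripper":0.005},{"tx":-0.0004,"ty":0.008,"tz":-0.0004,"turn":0,"gripper":0.005},{"tx":-0.0004,"ty":0.011,"tz":-0.0004,"turn":0,"gripper":0.005},{"tx":-0.0004,"ty":0.014,"tz":-0.0004,"turn":0,"gripper":0.005},{"tx":-0.0004,"ty":0.0155,"tz":-0.0004,"turn":0,"gripper":0.005}]}}

```text
time_s: 21.35
tcp_pos: [0.5814, -0.0512, 0.108]
eef_rot: [-90.0, 0.0, 0.0]
contact_force: [0.2, -1.0, 0.2]
gripper_width: 0.0132
```

```bash
python3 -c "
from h import *
go([.5823,-.0515,.0932],0)"
```

```text
now [ 0.5814 -0.0512  0.108 ] [-9.001e+01  4.000e-02  5.000e-02] F [ 0.2 -1.   0.2] w 0.0132 t 21.35
shift [ 0.0009  0.0148 -0.0003] rot [ 0.0001  0.0008 -0.0007] rows 0.29680748872606116 0.00695212417608472
```

>>> {"fn": "apply_moves", "kwargs": {"deltas": [{"tx":0.0003,"ty":0.003,"tz":0,"turn":0,"gripper":0.005},{"tx":0.0003,"ty":0.006,"tz":0,"turn":0,"gripper":0.005},{"tx":0.0003,"ty":0.009,"tz":0,"turn":0,"gripper":0.005},{"tx":0.0003,"ty":0.011,"tz":0,"turn":0,"gripper":0.005},{"tx":0.0003,"ty":0.012,"tz":0,"turn":0,"gripper":0.005}]}}

```text
time_s: 21.85
tcp_pos: [0.5818, -0.0512, 0.0962]
eef_rot: [-90.0, 0.0, 0.0]
contact_force: [-0.2, -0.6, -0.8]
gripper_width: 0.0133
```

>>> {"fn": "apply_moves", "kwargs": {"deltas": [{"tx":0,"ty":0.0015,"tz":0,"turn":0,"gripper":0.005},{"tx":0,"ty":0.0015,"tz":0,"turn":0,"gripper":0.005}]}}

```text
time_s: 22.05
tcp_pos: [0.5818, -0.0512, 0.0949]
eef_rot: [-90.0, 0.0, 0.0]
contact_force: [-0.0, -0.2, -0.4]
gripper_width: 0.013
```

```bash
python3 -c "
from h import *
go([.5823,-.0515,.0932],0)"
```

```text
now [ 0.5818 -0.0512  0.0949] [-9.e+01  1.e-02  5.e-02] F [-0.  -0.2 -0.4] w 0.013 t 22.05
shift [ 0.0005  0.0017 -0.0003] rot [ 0.      0.0008 -0.0002] rows 0.03557783163431213 0.0054970404823015215
```

>>> {"fn": "apply_moves", "kwargs": {"deltas": [{"tx":0,"ty":0.001,"tz":0,"turn":0,"gripper":0.005},{"tx":0,"ty":0.002,"tz":0,"turn":0,"gripper":0.005},{"tx":0,"ty":0.002,"tz":0,"turn":0,"gripper":0.005}]}}

```text
time_s: 22.35
tcp_pos: [0.582, -0.0511, 0.0932]
eef_rot: [-90.0, -0.0, 0.1]
contact_force: [-0.5, -0.9, 1.0]
gripper_width: 0.0127
```

```bash
python3 -c "
from h import *
go([.5823,-.0515,.0932],0)"
```

```text
now [ 0.582  -0.0511  0.0932] [-9.e+01 -2.e-02  5.e-02] F [-0.5 -0.9  1. ] w 0.0127 t 22.35
shift [ 0.0003  0.     -0.0004] rot [0.     0.0009 0.0003] rows 0.009448079448938577 0.006499150228072679
```

>>> {"fn": "apply_moves", "kwargs": {"deltas": [{"tx":0,"ty":0.001,"tz":0,"turn":0,"gripper":0.005},{"tx":0,"ty":0.001,"tz":0,"turn":0,"gripper":0.005}]}}

```text
time_s: 22.55
tcp_pos: [0.5821, -0.0511, 0.0931]
eef_rot: [-90.0, -0.0, 0.1]
contact_force: [-2.8, 1.1, 8.5]
gripper_width: 0.0132
```

>>> {"fn": "apply_moves", "kwargs": {"deltas": [{"tx":0,"ty":0.001,"tz":0,"turn":0,"gripper":0.005},{"tx":0,"ty":0.001,"tz":0,"turn":0,"gripper":0.005}]}}

```text
time_s: 22.75
tcp_pos: [0.5821, -0.0511, 0.093]
eef_rot: [-90.0, -0.1, 0.1]
contact_force: [-6.8, 1.7, 16.7]
gripper_width: 0.0132
```

Seated at TCP z 0.093 as predicted, with force. Relax, then open and rise.

>>> {"fn": "apply_moves", "kwargs": {"deltas": [{"tx":0,"ty":-0.002,"tz":0,"turn":0,"gripper":0.005},{"tx":0,"ty":-0.002,"tz":0,"turn":0,"gripper":0.02},{"tx":0,"ty":-0.002,"tz":0,"turn":0,"gripper":0.035},{"tx":0,"ty":-0.002,"tz":0,"turn":0,"gripper":0.035},{"tx":0,"ty":-0.002,"tz":0,"turn":0,"gripper":0.035}]}}

```text
time_s: 23.25
tcp_pos: [0.5818, -0.0512, 0.0927]
eef_rot: [-90.0, 0.0, 0.0]
contact_force: [-0.2, -0.1, 0.4]
gripper_width: 0.0338
```

>>> {"fn": "apply_moves", "kwargs": {"deltas": [{"tx":0,"ty":0,"tz":0,"turn":0,"gripper":0.035},{"tx":0,"ty":-0.02,"tz":0,"turn":0,"gripper":0.035},{"tx":0,"ty":-0.05,"tz":0,"turn":0,"gripper":0.035},{"tx":0.02,"ty":-0.09,"tz":0,"turn":0,"gripper":0.035},{"tx":0.05,"ty":-0.12,"tz":0,"turn":0,"gripper":0.035}]}}

```text
time_s: 23.75
tcp_pos: [0.632, -0.0512, 0.2161]
eef_rot: [-90.0, -0.1, 0.1]
contact_force: [1.2, 0.6, 0.8]
gripper_width: 0.0353
```

>>> {"fn": "apply_moves", "kwargs": {"deltas": [{"tx":0,"ty":0,"tz":0,"turn":0,"gripper":0.035},{"tx":0,"ty":0,"tz":0,"turn":0,"gripper":0.035},{"tx":0,"ty":0,"tz":0,"turn":0,"gripper":0.035}]}}

```text
time_s: 24.05
tcp_pos: [0.6307, -0.0512, 0.2117]
eef_rot: [-90.0, 0.1, 0.0]
contact_force: [-1.0, -0.7, -0.8]
gripper_width: 0.0349
```

```bash
python3 cap.py w16; python3 - <<'E'
from h import *
f=np.load('w16.npz');P=cloud(f['d'],f['K'],f['R'],f['t']);im=f['im']
m=(P[...,2]>.088)&(P[...,2]<.11);m[232:]=0
n,l,s,c=cv2.connectedComponentsWithStats(m.astype(np.uint8))
for k in range(1,n):
    if s[k,4]>20: Q=P[l==k];print(s[k],np.median(Q,0))
m=(abs(P[...,2]-.07)<.005);m[232:]=0;print('top',np.median(P[m][:,2]))
im2,d=capture('side');save('s3',cv2.resize(im2[120:310,160:370],None,fx=3.5,fy=3,interpolation=cv2.INTER_CUBIC))
E
```

```text
[ 0.63072575 -0.05115714  0.21171632] [-8.99994888e+01  1.34190742e-01  2.89783730e-02] [  13.    17.9   -7.4   -0.   -64.8 -102.9] 24.05
[419   8  15  13  84] [0.48380322 0.05432556 0.09747891]
[273 142  17  18 242] [ 0.58169351 -0.05133908  0.09790213]
top 0.07037864107820141
```

View pics/w16.png

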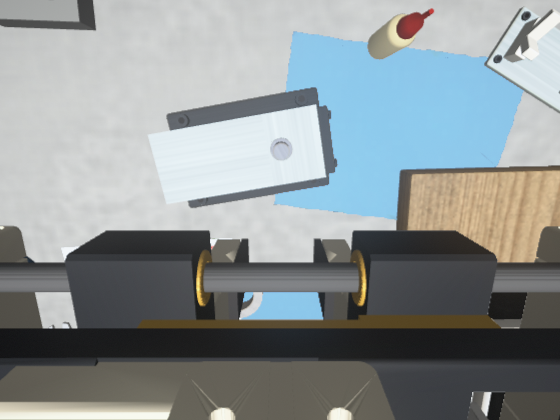

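View pics/s3.png

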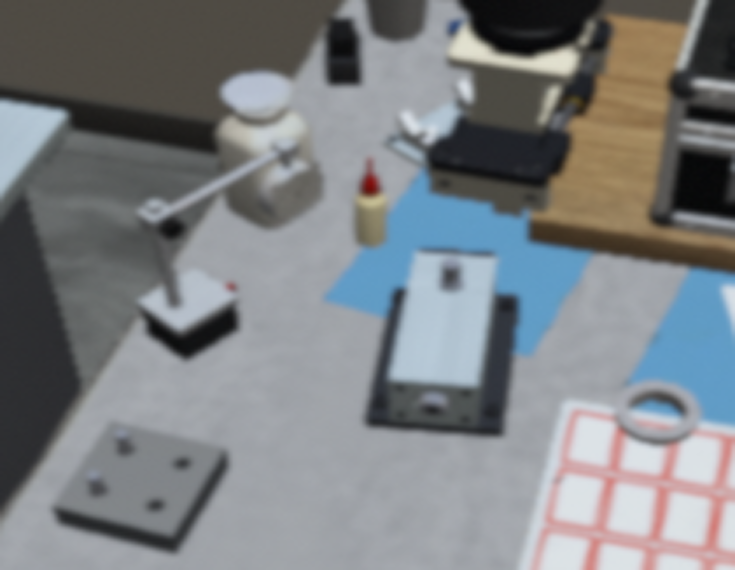

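```bash
python3 -c "
from h import *
print(r.get_state()['time_s'],r.get_state()['contact_force']);print(r.close_job())"
```

```text
24.15 [-0.12638078  0.65890253  0.61112585]
the job is handed in; nothing more can be done
None
```

The plunger is fully home in the bore and the locking pin is seated in its groove. I handed the job in at 24.15 s with the robot clear of everything.

- **Plunger:** I gripped it in the cradle, slid it about 82 mm in, let go (the tail drooped about 2.5 mm), and backed off behind the tail. I then pushed it with closed fingers until it stopped at the bottom of the bore. The push force rose to 19 N with no further travel. From the finger position I estimate the tail stands about 6.5 mm proud; the nominal figure is 6 mm. I did not measure that separately after letting go. A look down the pin hole before fitting the pin showed the groove neck at 46 mm height; it should be 47 mm.
- **Locking pin:** It went in without resistance and stopped on its collar, at the height worked out beforehand, under a press of about 17 N. After release, the knob top measured 97.9 mm; it should be 97.5 mm.
- **Surroundings:** The last pictures show both dowels, the oiler, the solvent bottle and the ring gauge where they stood. The indicator stand was never approached, and I saw no sign of unwanted contact in the force readings.

No check failed. Most lateral measurements agreed to within about 1 mm.

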